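Free the flux-seized board clamp and take the board out

ROBOT

A 7-joint arm with a two-finger parallel gripper is mounted at the origin on the work surface. World frame = base frame: x ahead of the robot, y to its left, z up, the work surface at z = 0. Lengths are in m, angles in rad, forces in N, time in s.
With the tool pointing down it reaches from about 0.425 to 0.875 m from the base axis. Payload 4.7 kg.
Tool frame: the origin (TCP) lies at the very end of the fingers, on their centre line; the grasp point (between the pads) lies 19 mm behind it; z points along the fingers, y is the line along which they close (so a half turn about z gives the same grasp; the last joint's range is limited). The gripper opens to 87 mm and grips with 3 to 60 N. Pads are 19 mm wide; open, the fingers measure 117 mm over their backs; the gripper's body (75 mm by 190 mm) begins 51 mm behind the grasp point.
Start: joints at [1.35, 0.321, -0.07, 1.45, 0.023, 1.371, -0.057], TCP at [0.151, -0.632, 0.223] pointing down, gripper open.
Joint ranges: [-2.86, 2.86], [-0.3, 2.09], [-1.38, 1.24], [0.06, 2.45], [-1.56, 4.7], [0.09, 2.05], [-2.69, 2.69]. Speed limits (rad/s): [2.57, 2.57, 3.14, 3.14, 3.14, 3.14, 3.14].

INTERFACE

Orientations are given as a rotation vector (axis times angle).
In Python, from bench import ctrl, vision gives the robot as it stands.
- The arm moves only by the tool jog_arm, never from a script. Its argument "increments" is a list of rows, each an object of numbers: "tx", "ty", "tz": the shift along the tool's x, y, z in mm; "wx", "wy", "wz": the turn, a rotation vector about the tool's x, y, z in rad; "gripper": the opening, from 0 (shut) to 1 (fully open). In form: [{"tx": .., "ty": .., "tz": .., "wx": .., "wy": .., "wz": .., "gripper": ..}, ...]. A call has exactly 5 rows; each row is the pose to reach, as a shift and turn from the pose commanded when the call began, along the tool's axes at that moment; what a row does not reach only later rows make up. A row lasts 1/12 s, in which the tool goes at most 41.7 mm and 7.16 degrees, less where a joint would pass 70% of its speed; a pose out of reach is approached as far as the arm can. A call with a gripper value outside its range is refused whole. The fingers move at their own pace and stop on an object; "grip_force" is the grip in N (left out, the last holds). Time passes only in rows, so rows that repeat a pose let the fingers close, or fill a call up. It gives the time, the measured TCP pose, the force, the opening and the grip force at its end, in the units of the state.
- ctrl.get_state(): the state, without advancing time (a new reading comes with each control period).
- vision.get_image(name): name is "scene" or "top"; returns a dict with "color" (420x560x3 uint8, blue, green, red), "fx", "fy", "cx", "cy" (pixels), "k1" (the pictures are not rectified: a ray, as slopes to the right and down, at radius r is drawn at 1 + k1 r^2 times it, then the intrinsics apply), "extrinsics" (4x4, takes a point from world to camera coordinates). Camera axes: x right, y down, z forward; pixel columns grow to the right and rows downward; lengths in m; the calibration is good to about 2 mm. A picture is of the moment at which its call begins. There is no depth.
- ctrl.close_job(): hands the job in; it is judged then, once.
Trained networks look in the newest picture that a camera, given by its name, has taken for a name from the list of things; names that differ only in an ending like _2 or _b are one class to them, and where a whole thing is asked for, a point or a joint stands for the part that bears it (a point fixed in the world has none). Each returns a list of dicts, best first, with "conf" (0 to 1); they miss things now and then, are a little off and sometimes report something else, mostly with a low value. They report only what shows in the picture. A call takes as long as a camera call. They do not tell look-alikes from the thing itself.
- vision.spot_in(camera, thing): "bbox" ([left, top, right, bottom] in pixels, round what is visible of it).
The state is a dict: "time": time; "joint_positions": joint angles; "qd": joint speeds; "joint_torque": joint torques, N m; "position": TCP position; "tool_rot": TCP orientation; "ft_force": force on the tool from outside, world axes, zero at the start; "torque": the same for the moment, N m; "grip_width": opening from 0.0 (shut) to 1.0 (fully open); "grip_force": force on a finger pad.
Only numpy, scipy, OpenCV 4.12 (cv2) and the standard library are available. Lean on these libraries where they do the work, as an engineer would, in place of code of your own. Each camera call takes 0.05 s, during which the arm holds its last target. There are 200 camera calls.

TASK

The clamp on the circuit-board holder is stuck with hardened flux. Grip its bar knob and gently rock it back and forth, turning back each time it binds so as not to shear the knob, until it breaks free; then swing its tongue counter-clockwise right off the board. After that lift the board out by its heat sink and set it down flat on the free part of the cork mat, let go, and leave the other things where they are.

Things in the scene. Friction and masses are not known exactly. Their poses are not given: they have to be found in the camera images.
- knob_grip (a point): Centre of the knob's grip, an upright black bar 50 mm long, 12 mm thick, 30 mm high on top of the clamp's steel post; half-way up the bar, on the vertical turning axis, 66 mm above the table. Beneath the bar is a neck 11 mm thick; fingers may reach 25 mm below this point. Its y axis runs along the bar, x across the 12 mm; its -y end points the same way as the clamp's tongue
- clamp (a joint): Swivel clamp of the board holder, angle (rad) of post and tongue about the vertical, growing counter-clockwise seen from above (loosening). Near 0 its tongue lies over the board; it is clear from about 1.1; stop at 1.5. Seized: it moves a small arc (under 0.6) and binds hard, at angles not known beforehand, always between -0.4 and 0.4; past 0.45 it is free. Drag while it moves 0.05 to 0.1 N m
- tongue_tip (a point): End of the clamp's tongue, a flat steel finger 11 mm wide reaching 40 mm from the axis, 2.5 mm above the board. To free it: turn until it binds, back the other way until it binds there, and so on; some four full alternating arcs, then it turns freely to the stop counter-clockwise. Turning back before it has bound gains nothing
- twist (a joint): How far the knob is sprung round on the clamp's post (rad, same direction as clamp, 0 with no torque). 1.2 N m per rad: under 0.1 while the clamp moves; when the clamp binds it grows with every further turn of the knob. The knob shears off beyond 0.25 either way (0.30 N m)
- sink_centre (a point): Centre of the finned aluminium heat sink that stands on the circuit board: 24 mm across x, 36 mm along y, 46 mm high, this point half-way up, 25 mm above the board's middle plane. The part to lift the board by. Board and sink weigh about 0.13 kg
- board_centre (a point): Centre of the green circuit board, a plate 80 mm (x) by 90 mm (y) by 4 mm, half-way through its thickness; z is up. The heat sink stands 15 mm towards its -y from here. In the holder the board's underside is 22 mm above the table, between stops that rise 12 mm above that, so it comes out straight up
- fixture: The board holder: aluminium plate 130 mm (x) by 215 mm (y), 12 mm thick, screwed to the table; origin at the centre of its underside. The board's centre lies 36 mm towards its -y, the clamp's axis 33 mm towards its +y
- mat: Cork mat 250 mm (x) by 260 mm (y), 6 mm thick, fixed to the table; origin at the centre of its underside. The strip along its far (+x) edge is taken by a spool, a jar and a lid, all at x above +50 mm in the mat's frame; the rest of it is empty
- spool: Solder spool, 48 mm across, 50 mm high, on the mat; origin at the centre of its underside
- jar: Small amber flux jar, 52 mm across, 50 mm high, on the mat; origin at the centre of its underside
- jar_lid: Flat metal lid, 54 mm across, 10 mm high, on the mat; origin at the centre of its underside
- spool_big: Large solder spool, 60 mm across, 60 mm high, on the table between the holder and the mat; origin at the centre of its underside
- screwdriver: Screwdriver 160 mm long lying on the table between and beyond the holder and the mat; origin at its middle
- board: The whole board with its parts; origin at the centre of the board's underside, axes as board_centre
Mind the look-alikes: they are no part of the job. Of the things like the board, leave any that is orange; of the rest the larger one is meant.

How it is judged:
By the outcome, as a careful person would: the job done as asked, in the order asked, and still so for the second after the job is handed in, with the robot touching nothing.
It also fails if it takes over 72 s, if anything falls off the work surface, if the arm or the gripper's body presses on something with over 40 N, if the wrist force passes 120 N, or if a joint passes its speed limit or range.

## Working session

There is one attempt and no reset: what is moved stays moved. The work goes in short steps, Python scripts to look and compute and a tool call to move; the robot and the scene stay as the last step left them, time stands still between calls to the robot, and variables do not carry over. Pictures are saved under pics/ and viewed, at most 10 in all, crops included, and the job is handed in when it is done.

Besides the shell and the picture viewer there is one more tool, called after "Emit:" as a command line: name --argument value ..., lists and objects as JSON in quotes. jog_arm: Moves the arm, as the interface text tells. Its arguments: {"type":"object","properties":{"increments":{"type":"array"},"grip_force":{"type":"number"}},"required":["increments"]}

```bash
mkdir -p pics; ls
cat > h.py <<'E'
import numpy as np, cv2
from bench import ctrl, vision
from scipy.spatial.transform import Rotation as R
def ray(im,u,v):
    x=(u-im["cx"])/im["fx"]; y=(v-im["cy"])/im["fy"]
    rd=np.hypot(x,y); r=rd
    for _ in range(30): r=rd/(1+im["k1"]*r*r)
    s=r/rd if rd>0 else 1
    E=np.array(im["extrinsics"]); d=E[:3,:3].T@np.array([x*s,y*s,1]); return -E[:3,:3].T@E[:3,3], d
def at(im,u,v,z):
    c,d=ray(im,u,v); return c+d*(z-c[2])/d[2]
def proj(im,p):
    E=np.array(im["extrinsics"]); q=E[:3,:3]@np.array(p)+E[:3,3]; x,y=q[0]/q[2],q[1]/q[2]; f=1+im["k1"]*(x*x+y*y)
    return np.array([im["cx"]+im["fx"]*x*f, im["cy"]+im["fy"]*y*f])
E
python3 - <<'E'
from h import *
for n in("scene","top"):
    im=vision.get_image(n); cv2.imwrite(f"pics/{n}0.png",im["color"])
    print(n,im["fx"],im["k1"],ray(im,280,210))
    for t in("knob_grip","tongue_tip","sink_centre","board_centre","board","fixture","mat","spool_big","screwdriver"):
        print(t,[([round(x) for x in d["bbox"]],round(d["conf"],2)) for d in vision.spot_in(n,t)])
s=ctrl.get_state();print(s)
E
```

```text
pics
scene 381.4956321348811 -0.087682034444208 (array([0.96205365, 0.00717663, 0.78246108]), array([-0.56633883,  0.01472308, -0.82414227]))
knob_grip [([370, 205, 390, 219], 0.64), ([179, 250, 206, 281], 0.45)]
tongue_tip [([359, 206, 392, 230], 0.58)]
sink_centre [([336, 165, 370, 189], 0.94), ([339, 276, 394, 328], 0.85), ([330, 206, 365, 234], 0.61)]
board_centre [([334, 164, 366, 184], 0.94), ([329, 203, 366, 236], 0.82), ([341, 275, 394, 330], 0.62)]
board [([340, 160, 370, 186], 0.94), ([327, 205, 367, 237], 0.92), ([339, 280, 391, 328], 0.81)]
fixture [([313, 200, 409, 254], 0.6), ([331, 204, 367, 234], 0.57)]
mat [([101, 194, 226, 291], 0.65)]
spool_big [([266, 203, 292, 242], 0.94), ([99, 196, 226, 293], 0.37)]
screwdriver [([268, 271, 282, 343], 0.95), ([138, 259, 164, 285], 0.7)]
top 442.6138514298874 -0.10376077200984847 (array([0.38216109, 0.03885836, 0.96886378]), array([ 0.13068252, -0.03527109, -0.99082315]))
knob_grip [([150, 216, 178, 229], 0.73), ([150, 213, 188, 230], 0.4), ([394, 162, 418, 191], 0.37)]
tongue_tip [([151, 217, 188, 228], 0.59)]
sink_centre [([16
[... 539 characters left out ...]
array([ 1.35009364,  0.32097586, -0.07011706,  1.45046279,  0.02261813,
        1.37079897, -0.05692886]), 'qd': array([ 4.63912842e-05,  1.13429623e-04,  6.77119016e-04,  1.26806602e-03,
       -1.95520729e-04,  2.29150852e-03, -7.76933111e-04]), 'joint_torque': array([-8.77604416e-04, -4.91102779e+01, -4.03419854e-01, -3.12774682e+01,
       -6.37167972e-02,  3.35742231e-02, -6.89381011e-06]), 'position': array([ 0.15121231, -0.63220626,  0.22262107]), 'tool_rot': array([ 3.11981734e+00,  3.67977270e-01, -5.88112314e-05]), 'ft_force': array([-0.03568886,  0.59397926,  0.61252678]), 'torque': array([ 0.03621813, -0.07414447, -0.03847074]), 'grip_force': 0.0, 'grip_width': 1.000394275743348}
```

View pics/top0.png

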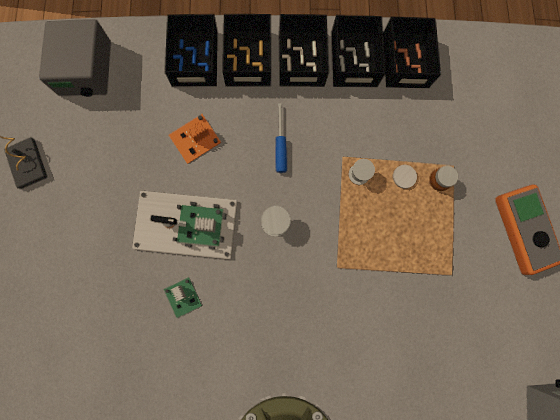

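View pics/scene0.png

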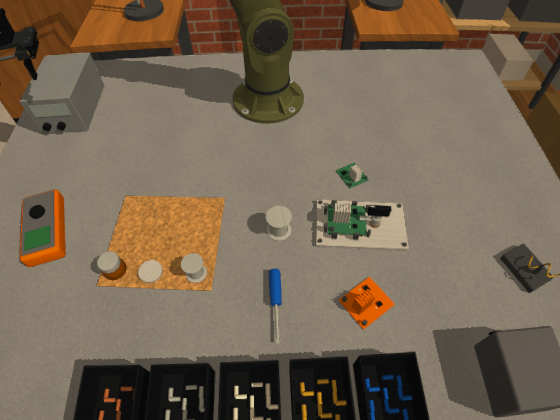

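Run:
```python
from h import *
im=vision.get_image("top")
c=im["color"][185:267,126:244]; cv2.imwrite("pics/c1.png",cv2.resize(c,None,fx=6.5,fy=6.5,interpolation=cv2.INTER_CUBIC))
im2=vision.get_image("scene")
c=im2["color"][190:260,305:415]; cv2.imwrite("pics/c2.png",cv2.resize(c,None,fx=7,fy=7,interpolation=cv2.INTER_CUBIC))
# bright plate min-area rect on mat and fixture
for (u,v,z) in [(164,219.5,.081),(200,225,.025)]: print(at(im,u,v,z))
hsv=cv2.cvtColor(im["color"],cv2.COLOR_BGR2HSV)
m=cv2.inRange(hsv,(5,90,80),(25,255,255)); m[:,:325]=0; m[:,465:]=0; m[:145]=0;m[290:]=0
m=cv2.morphologyEx(m,cv2.MORPH_OPEN,np.ones((3,3)))
p=cv2.findNonZero(m); print(cv2.minAreaRect(p))
for b in cv2.boxPoints(cv2.minAreaRect(p)): print(b,at(im,*b,.006))
for t in ("spool","jar","jar_lid","spool_big"):
  for d in vision.spot_in("top",t)[:3]:
    b=d["bbox"]; print(t,np.round(b),d["conf"],at(im,(b[0]+b[2])/2,(b[1]+b[3])/2,.03))
```

```text
[0.481093   0.24162227 0.081     ]
[0.47514429 0.17675403 0.025     ]
((396.87762451171875, 215.5810546875), (116.44577026367188, 112.04161834716797), 3.3664605617523193)
[335.46558 268.0862 ] [ 0.38123737 -0.11481249  0.006     ]
[342.04486 156.23796] [ 0.63041922 -0.13624578  0.006     ]
[458.28967 163.0759 ] [ 0.61582771 -0.40654143  0.006     ]
[451.7104  274.92413] [ 0.36193918 -0.37528669  0.006     ]
spool [350. 154. 374. 186.] 0.6 [ 0.59327666 -0.17568104  0.03      ]
jar [426. 167. 456. 193.] 0.97 [ 0.57079688 -0.3516954   0.03      ]
jar_lid [395. 164. 415. 189.] 0.7 [ 0.57862823 -0.27128476  0.03      ]
spool_big [260. 206. 292. 238.] 0.92 [0.48086476 0.01464053 0.03      ]
spool_big [349. 156. 379. 184.] 0.44 [ 0.59361658 -0.179024    0.03      ]
```

View pics/c1.png

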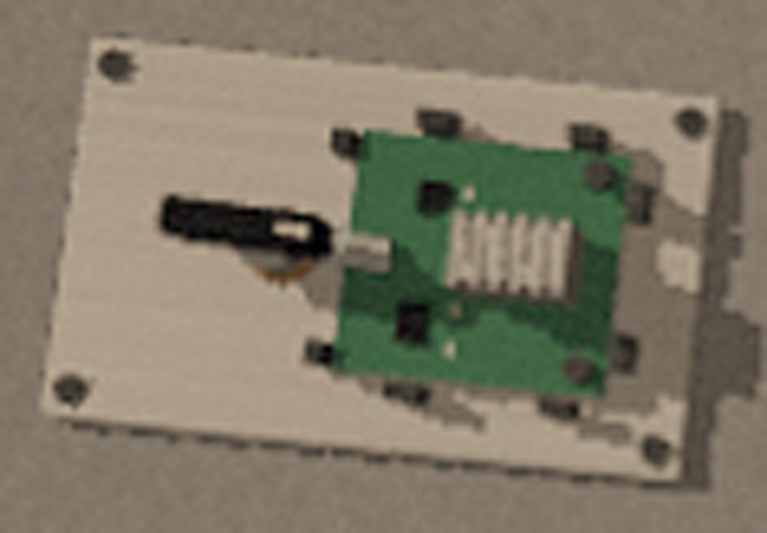

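View pics/c2.png

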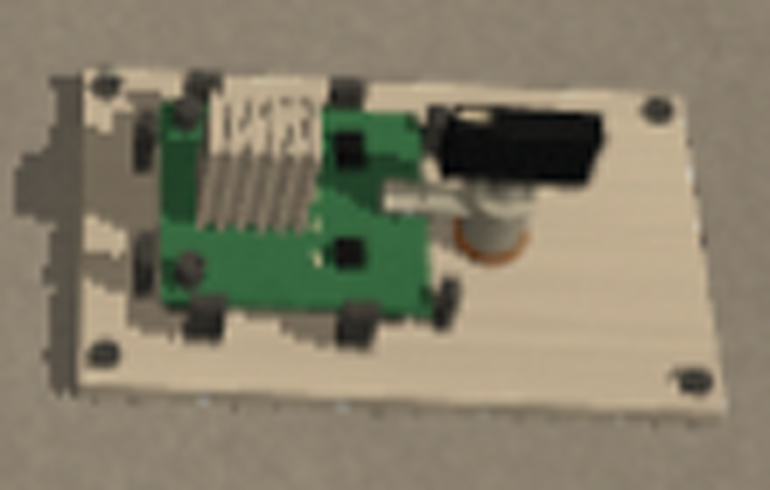

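```bash
cat > fit.py <<'E'
from h import *
from scipy.optimize import least_squares
im=vision.get_image("top"); im2=vision.get_image("scene")
s=lambda a,f,x,y:np.array([(a[0]+.5)/f-.5+x,(a[1]+.5)/f-.5+y])
T=lambda a:s(a,6.5,126,185); S=lambda a:s(a,7,305,190)
# fixture top face corners: local (x,y)
obs=[(im,T((90,38)),(.065,.1075,.012)),(im,T((717,98)),(.065,-.1075,.012)),(im,T((683,475)),(-.065,-.1075,.012)),(im,T((45,411)),(-.065,.1075,.012)),
(im2,S((85,70)),(-.065,-.1075,.012)),(im2,S((683,93)),(-.065,.1075,.012)),(im2,S((725,404)),(.065,.1075,.012)),(im2,S((80,380)),(.065,-.1075,.012))]
def w(p,l): c,s_=np.cos(p[2]),np.sin(p[2]); return np.array([p[0]+c*l[0]-s_*l[1],p[1]+s_*l[0]+c*l[1],l[2]])
def f(p,o): return np.concatenate([proj(i,w(p,l))-u for i,u,l in o])
for o in (obs,obs[:4],obs[4:]):
    r=least_squares(f,[.48,.2,0],args=(o,)); print("fix",r.x.round(4),np.abs(r.fun).max().round(2))
    p=r.x; print(" knob",w(p,(0,.033,.066)).round(4)," board",w(p,(0,-.036,.024)).round(4)," sink",w(p,(0,-.051,.049)).round(4))
# direct
print("sink top",at(im,*T((512,240)),.072), at(im2,*S((268,116)),.072))
print("bar top ends",at(im,*T((161,215)),.081),at(im,*T((331,238)),.081))
print("bar top corners scene",[at(im2,*S(a),.081).round(4) for a in((443,110),(600,112),(590,150),(445,142))])
print("board corners top",[at(im,*T(a),.026).round(4) for a in((357,130),(632,157),(604,397),(333,372))])
print("tip",at(im,*T((390,254)),.031),at(im2,*S((383,195)),.031))
E
python3 fit.py
```

```text
fix [ 0.4793  0.2131 -0.0996] 1.01
 knob [0.4825 0.2459 0.066 ]  board [0.4757 0.1772 0.024 ]  sink [0.4742 0.1623 0.049 ]
fix [ 0.4796  0.2128 -0.0981] 0.95
 knob [0.4828 0.2457 0.066 ]  board [0.476 0.177 0.024]  sink [0.4746 0.1621 0.049 ]
fix [ 0.4787  0.2134 -0.1019] 0.81
 knob [0.482  0.2463 0.066 ]  board [0.475  0.1776 0.024 ]  sink [0.4735 0.1627 0.049 ]
sink top [0.47762415 0.16112556 0.072     ] [0.47040131 0.16341435 0.072     ]
bar top ends [0.48496571 0.2695308  0.081     ] [0.47754873 0.21618257 0.081     ]
bar top corners scene [array([0.4771, 0.2184, 0.081 ]), array([0.4805, 0.2695, 0.081 ]), array([0.495 , 0.2631, 0.081 ]), array([0.4896, 0.2169, 0.081 ])]
board corners top [array([0.5194, 0.2193, 0.026 ]), array([0.5099, 0.1281, 0.026 ]), array([0.4308, 0.1367, 0.026 ]), array([0.4393, 0.2257, 0.026 ])]
tip [0.47756872 0.20667007 0.031     ] [0.47642451 0.20697183 0.031     ]
```

In the crops, the green board sits in the holder at about (202,225) in the top view. The knob bar is at (164,219) and points at the board. The candidates were the holder board (202,225), an orange one (195,138) that is excluded, and a small green one (183,297), so I choose the larger green one in the holder. Now I move over.

Emit:
jog_arm --increments '[{"tx": 175.6,"ty": -93.7,"wz": -0.241,"gripper": 0.5},{"tx": 175.6,"ty": -93.7,"wz": -0.241,"gripper": 0.5},{"tx": 175.6,"ty": -93.7,"wz": -0.241,"gripper": 0.5},{"tx": 175.6,"ty": -93.7,"wz": -0.241,"gripper": 0.5},{"tx": 175.6,"ty": -93.7,"wz": -0.241,"gripper": 0.5}]'

```text
validation failed for argument at $.in...
```

Emit:
jog_arm --increments '[{"tx": 184.3,"ty": -73.7,"wz": -0.241,"gripper": 0.5},{"tx": 184.3,"ty": -73.7,"wz": -0.241,"gripper": 0.5},{"tx": 184.3,"ty": -73.7,"wz": -0.241,"gripper": 0.5},{"tx": 184.3,"ty": -73.7,"wz": -0.241,"gripper": 0.5},{"tx": 184.3,"ty": -73.7,"wz": -0.241,"gripper": 0.5}]'

```text
validation failed for argument at $.in...
```

Emit:
jog_arm --increments '[{"tx": 177.6,"ty": -97.2,"wz": -0.241,"gripper": 0.5},{"tx": 177.6,"ty": -97.2,"wz": -0.241,"gripper": 0.5},{"tx": 177.6,"ty": -97.2,"wz": -0.241,"gripper": 0.5},{"tx": 177.6,"ty": -97.2,"wz": -0.241,"gripper": 0.5},{"tx": 177.6,"ty": -97.2,"wz": -0.241,"gripper": 0.5}]'

```text
validation failed for argument at $.in...
```

Emit:
jog_arm --increments '[{"tx": 163.6,"ty": -115,"wz": -0.241,"gripper": 0.5},{"tx": 163.6,"ty": -115,"wz": -0.241,"gripper": 0.5},{"tx": 163.6,"ty": -115,"wz": -0.241,"gripper": 0.5},{"tx": 163.6,"ty": -115,"wz": -0.241,"gripper": 0.5},{"tx": 163.6,"ty": -115,"wz": -0.241,"gripper": 0.5}]'

```text
validation failed for argument at $.in...
```

```bash
cat > go.py <<'E'
import sys
from h import *
# target x y (mm) z(mm) b(rad, angle of tool x axis); prints jog numbers
s=ctrl.get_state(); M=R.from_rotvec(s["tool_rot"]).as_matrix(); p=s["position"]*1000
b=np.arctan2(M[1,0],M[0,0]); print("t %.2f"%s["time"],"p",p.round(1),"b %.3f"%b,"zaxis",M[:,2].round(3),"grip %.3f"%s["grip_width"],"F",s["ft_force"].round(1),"Tq",s["torque"].round(2),"j7 %.2f"%s["joint_positions"][6])
if len(sys.argv)>1:
    x,y,z,tb=map(float,sys.argv[1:]); d=M.T@(np.array([x,y,z])-p)
    print("txyz",d.round(1),"rot",R.from_matrix(M.T@R.from_euler("z",tb).as_matrix()@np.diag([1,-1,-1])).as_rotvec().round(3))
E
python3 go.py 483 244.5 120 1.44
```

```text
t 1.40 p [ 151.2 -632.2  222.6] b 0.235 zaxis [-0. -0. -1.] grip 0.999 F [0.7 0.7 0.3] Tq [-0.    0.05  0.03] j7 -0.06
txyz [ 526.7 -775.4  102.5] rot [ 0.     0.    -1.205]
```

Emit:
jog_arm --increments '[{"tx": 175.6,"ty": -93.7,"tz": 0,"wx": 0,"wy": 0,"wz": -0.241,"gripper": 0.5},{"tx": 175.6,"ty": -93.7,"tz": 0,"wx": 0,"wy": 0,"wz": -0.241,"gripper": 0.5},{"tx": 175.6,"ty": -93.7,"tz": 0,"wx": 0,"wy": 0,"wz": -0.241,"gripper": 0.5},{"tx": 175.6,"ty": -93.7,"tz": 0,"wx": 0,"wy": 0,"wz": -0.241,"gripper": 0.5},{"tx": 175.6,"ty": -93.7,"tz": 0,"wx": 0,"wy": 0,"wz": -0.241,"gripper": 0.5}]'

```text
time: 1.82
position: [0.3032, -0.4974, 0.2229]
tool_rot: [3.052, 0.745, 0.002]
ft_force: [1.1, 0.5, 0.0]
grip_width: 0.702
grip_force: 0.0
```

All seven fields are needed in every row.

Emit:
jog_arm --increments '[{"tx": 184.3,"ty": -73.7,"tz": 0,"wx": 0,"wy": 0,"wz": -0.241,"gripper": 0.5},{"tx": 184.3,"ty": -73.7,"tz": 0,"wx": 0,"wy": 0,"wz": -0.241,"gripper": 0.5},{"tx": 184.3,"ty": -73.7,"tz": 0,"wx": 0,"wy": 0,"wz": -0.241,"gripper": 0.5},{"tx": 184.3,"ty": -73.7,"tz": 0,"wx": 0,"wy": 0,"wz": -0.241,"gripper": 0.5},{"tx": 184.3,"ty": -73.7,"tz": 0,"wx": 0,"wy": 0,"wz": -0.241,"gripper": 0.5}]'

```text
time: 2.23
position: [0.4327, -0.3467, 0.223]
tool_rot: [2.94, 1.107, 0.002]
ft_force: [0.9, -0.3, -0.7]
grip_width: 0.506
grip_force: 0.0
```

Emit:
jog_arm --increments '[{"tx": 177.6,"ty": -97.2,"tz": 0,"wx": 0,"wy": 0,"wz": -0.241,"gripper": 0.5},{"tx": 177.6,"ty": -97.2,"tz": 0,"wx": 0,"wy": 0,"wz": -0.241,"gripper": 0.5},{"tx": 177.6,"ty": -97.2,"tz": 0,"wx": 0,"wy": 0,"wz": -0.241,"gripper": 0.5},{"tx": 177.6,"ty": -97.2,"tz": 0,"wx": 0,"wy": 0,"wz": -0.241,"gripper": 0.5},{"tx": 177.6,"ty": -97.2,"tz": 0,"wx": 0,"wy": 0,"wz": -0.241,"gripper": 0.5}]'

```text
time: 2.65
position: [0.501, -0.1571, 0.223]
tool_rot: [2.786, 1.45, 0.001]
ft_force: [1.5, -0.2, 0.4]
grip_width: 0.504
grip_force: 0.0
```

Emit:
jog_arm --increments '[{"tx": 163.6,"ty": -115,"tz": 0,"wx": 0,"wy": 0,"wz": -0.241,"gripper": 0.5},{"tx": 163.6,"ty": -115,"tz": 0,"wx": 0,"wy": 0,"wz": -0.241,"gripper": 0.5},{"tx": 163.6,"ty": -115,"tz": 0,"wx": 0,"wy": 0,"wz": -0.241,"gripper": 0.5},{"tx": 163.6,"ty": -115,"tz": 0,"wx": 0,"wy": 0,"wz": -0.241,"gripper": 0.5},{"tx": 163.6,"ty": -115,"tz": 0,"wx": 0,"wy": 0,"wz": -0.241,"gripper": 0.5}]'

```text
time: 3.07
position: [0.4999, 0.0433, 0.223]
tool_rot: [2.591, 1.775, 0.001]
ft_force: [1.0, 0.1, -0.5]
grip_width: 0.503
grip_force: 0.0
```

```bash
python3 go.py 483 244.5 110 1.44
```

```text
t 3.07 p [499.9  43.3 223. ] b 1.201 zaxis [ 0.001  0.    -1.   ] grip 0.503 F [ 1.   0.1 -0.5] Tq [ 0.08 -0.09 -0.05] j7 -0.53
txyz [181.4 -88.5 113. ] rot [ 0.001 -0.    -0.239]
```

Emit:
jog_arm --increments '[{"tx": 181.4,"ty": -88.5,"tz": 0,"wx": 0,"wy": 0,"wz": -0.239,"gripper": 0.5},{"tx": 181.4,"ty": -88.5,"tz": 20,"wx": 0,"wy": 0,"wz": -0.239,"gripper": 0.5},{"tx": 181.4,"ty": -88.5,"tz": 50,"wx": 0,"wy": 0,"wz": -0.239,"gripper": 0.5},{"tx": 181.4,"ty": -88.5,"tz": 80,"wx": 0,"wy": 0,"wz": -0.239,"gripper": 0.5},{"tx": 181.4,"ty": -88.5,"tz": 113,"wx": 0,"wy": 0,"wz": -0.239,"gripper": 0.5}]'

```text
time: 3.48
position: [0.4867, 0.2227, 0.1452]
tool_rot: [2.359, 2.071, 0.011]
ft_force: [1.2, 0.1, -0.6]
grip_width: 0.501
grip_force: 0.0
```

```bash
python3 go.py 483 244.5 47 1.44
python3 - <<'E'
from h import *
im=vision.get_image("scene"); a=im["color"][130:270,290:430]
im=vision.get_image("top"); b=im["color"][170:270,120:260]; b=cv2.copyMakeBorder(b,0,40,0,0,0)
cv2.imwrite("pics/c3.png",cv2.resize(np.hstack([a,b]),None,fx=2.8,fy=2.8,interpolation=cv2.INTER_CUBIC))
E
```

```text
t 3.48 p [486.7 222.7 145.2] b 1.441 zaxis [ 0.006  0.003 -1.   ] grip 0.501 F [ 1.2  0.1 -0.6] Tq [ 0.01 -0.17  0.02] j7 -0.76
txyz [20.8 -7.1 98.3] rot [ 0.006 -0.004  0.001]
```

View pics/c3.png

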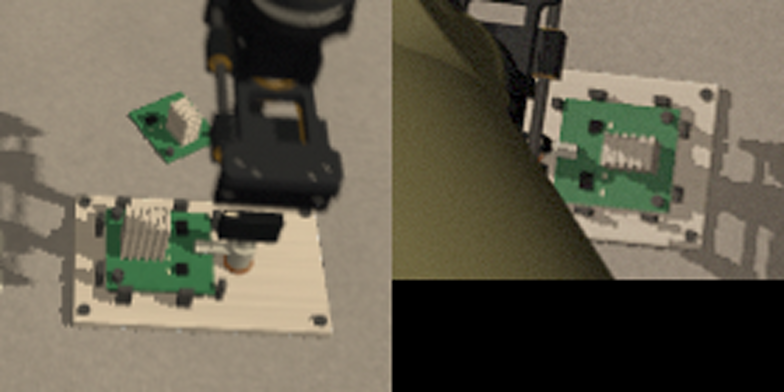

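The picture shows the gripper above the knob, which is clear below the near finger at (250,225). I descend, then close gently.

Emit:
jog_arm --increments '[{"tx": 20.8,"ty": -7.1,"tz": 20,"wx": 0.006,"wy": -0.004,"wz": 0,"gripper": 0.5},{"tx": 20.8,"ty": -7.1,"tz": 40,"wx": 0.006,"wy": -0.004,"wz": 0,"gripper": 0.5},{"tx": 20.8,"ty": -7.1,"tz": 65,"wx": 0.006,"wy": -0.004,"wz": 0,"gripper": 0.5},{"tx": 20.8,"ty": -7.1,"tz": 85,"wx": 0.006,"wy": -0.004,"wz": 0,"gripper": 0.5},{"tx": 20.8,"ty": -7.1,"tz": 98.3,"wx": 0.006,"wy": -0.004,"wz": 0,"gripper": 0.5}]'

```text
time: 4.0
position: [0.4815, 0.2379, 0.0436]
tool_rot: [-2.364, -2.066, 0.014]
ft_force: [-0.4, 0.1, -0.5]
grip_width: 0.501
grip_force: 0.0
```

Emit:
jog_arm --increments '[{"tx": 0,"ty": 0,"tz": 0,"wx": 0,"wy": 0,"wz": 0,"gripper": 0.3},{"tx": 0,"ty": 0,"tz": 0,"wx": 0,"wy": 0,"wz": 0,"gripper": 0.26},{"tx": 0,"ty": 0,"tz": 0,"wx": 0,"wy": 0,"wz": 0,"gripper": 0.24},{"tx": 0,"ty": 0,"tz": 0,"wx": 0,"wy": 0,"wz": 0,"gripper": 0.22},{"tx": 0,"ty": 0,"tz": 0,"wx": 0,"wy": 0,"wz": 0,"gripper": 0.2}]' --grip_force 5

```text
time: 4.42
position: [0.4825, 0.2397, 0.0462]
tool_rot: [-2.364, -2.068, 0.008]
ft_force: [0.9, -0.4, -0.0]
grip_width: 0.239
grip_force: 0.0
```

```bash
python3 go.py 483 244.5 47 1.44
python3 - <<'E'
from h import *
im=vision.get_image("scene"); a=im["color"][150:260,300:420]
cv2.imwrite("pics/c4.png",cv2.resize(a,None,fx=5,fy=5,interpolation=cv2.INTER_CUBIC))
E
```

```text
t 4.42 p [482.5 239.7  46.2] b 1.437 zaxis [-0.004 -0.003 -1.   ] grip 0.239 F [ 0.9 -0.4 -0. ] Tq [-0.   -0.08 -0.07] j7 -0.90
txyz [ 4.9 -0.1 -0.8] rot [-0.004  0.003 -0.003]
```

View pics/c4.png

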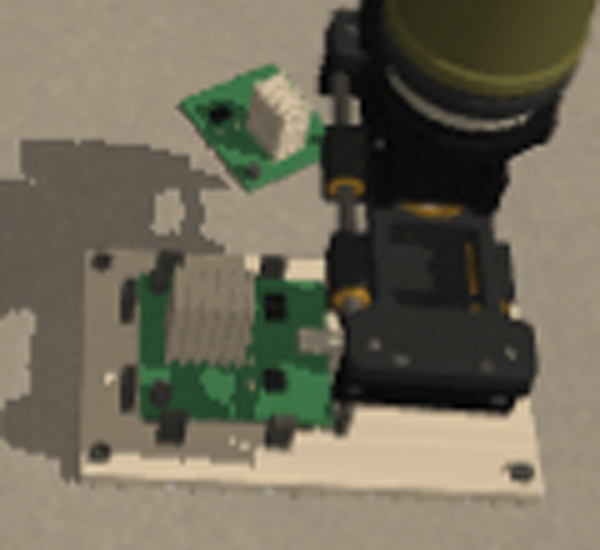

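The scene crop shows the fingers astride the knob and the tongue at (320,335) still over the board. I correct the offset along the bar, then close.

Emit:
jog_arm --increments '[{"tx": 4.9,"ty": 0,"tz": -0.8,"wx": -0.004,"wy": 0.003,"wz": 0,"gripper": 0.2},{"tx": 4.9,"ty": 0,"tz": -0.8,"wx": -0.004,"wy": 0.003,"wz": 0,"gripper": 0.16},{"tx": 4.9,"ty": 0,"tz": -0.8,"wx": -0.004,"wy": 0.003,"wz": 0,"gripper": 0.14},{"tx": 4.9,"ty": 0,"tz": -0.8,"wx": -0.004,"wy": 0.003,"wz": 0,"gripper": 0.1},{"tx": 4.9,"ty": 0,"tz": -0.8,"wx": -0.004,"wy": 0.003,"wz": 0,"gripper": 0.0}]' --grip_force 8

```text
time: 4.88
position: [0.4826, 0.2445, 0.0459]
tool_rot: [-2.364, -2.069, 0.001]
ft_force: [0.9, 0.2, 0.2]
grip_width: 0.135
grip_force: 8.0
```

Emit:
jog_arm --increments '[{"tx": 0,"ty": 0,"tz": 0,"wx": 0,"wy": 0,"wz": 0,"gripper": 0},{"tx": 0,"ty": 0,"tz": 0,"wx": 0,"wy": 0,"wz": 0,"gripper": 0},{"tx": 0,"ty": 0,"tz": 0,"wx": 0,"wy": 0,"wz": 0,"gripper": 0},{"tx": 0,"ty": 0,"tz": 0,"wx": 0,"wy": 0,"wz": 0,"gripper": 0},{"tx": 0,"ty": 0,"tz": 0,"wx": 0,"wy": 0,"wz": 0,"gripper": 0}]' --grip_force 20

```text
time: 5.3
position: [0.4826, 0.2445, 0.0459]
tool_rot: [-2.364, -2.069, 0.002]
ft_force: [2.9, 0.2, 0.7]
grip_width: 0.139
grip_force: 20.0
```

```bash
python3 go.py 483 244.5 47 1.44; python3 -c "
from h import *
print([[round(float(x),3) for x in ctrl.get_state()['torque']] for _ in range(3)])"
```

```text
t 5.30 p [482.6 244.5  45.9] b 1.438 zaxis [-0.001 -0.    -1.   ] grip 0.139 F [2.9 0.2 0.7] Tq [ 0.23 -0.64  0.01] j7 -0.91
txyz [ 0.   0.4 -1.1] rot [-0.001  0.    -0.002]
[[0.233, -0.636, 0.01], [0.233, -0.636, 0.01], [0.233, -0.636, 0.01]]
```

Emit:
jog_arm --increments '[{"tx": 0,"ty": 0.4,"tz": 0,"wx": 0,"wy": 0,"wz": 0,"gripper": 0},{"tx": 0,"ty": 0.4,"tz": 0,"wx": 0,"wy": 0,"wz": -0.04,"gripper": 0},{"tx": 0,"ty": 0.4,"tz": 0,"wx": 0,"wy": 0,"wz": -0.08,"gripper": 0},{"tx": 0,"ty": 0.4,"tz": 0,"wx": 0,"wy": 0,"wz": -0.08,"gripper": 0},{"tx": 0,"ty": 0.4,"tz": 0,"wx": 0,"wy": 0,"wz": -0.08,"gripper": 0}]' --grip_force 35

```text
time: 5.72
position: [0.4826, 0.2445, 0.0459]
tool_rot: [-2.28, -2.16, 0.002]
ft_force: [2.0, 2.1, 2.1]
grip_width: 0.135
grip_force: 35.0
```

```bash
python3 go.py
```

```text
t 5.72 p [482.6 244.5  45.9] b 1.517 zaxis [-0.002 -0.    -1.   ] grip 0.135 F [2.  2.1 2.1] Tq [ 0.33 -0.49 -0.08] j7 -0.83
```

Emit:
jog_arm --increments '[{"tx": 0,"ty": 0,"tz": 0,"wx": 0,"wy": 0,"wz": -0.03,"gripper": 0},{"tx": 0,"ty": 0,"tz": 0,"wx": 0,"wy": 0,"wz": -0.06,"gripper": 0},{"tx": 0,"ty": 0,"tz": 0,"wx": 0,"wy": 0,"wz": -0.08,"gripper": 0},{"tx": 0,"ty": 0,"tz": 0,"wx": 0,"wy": 0,"wz": -0.08,"gripper": 0},{"tx": 0,"ty": 0,"tz": 0,"wx": 0,"wy": 0,"wz": -0.08,"gripper": 0}]'

```text
time: 6.13
position: [0.4827, 0.2445, 0.0459]
tool_rot: [-2.192, -2.249, 0.002]
ft_force: [1.9, 1.6, 1.9]
grip_width: 0.135
grip_force: 35.0
```

```bash
python3 go.py
```

```text
t 6.13 p [482.7 244.5  45.9] b 1.597 zaxis [-0.002 -0.    -1.   ] grip 0.135 F [1.9 1.6 1.9] Tq [ 0.34 -0.56 -0.08] j7 -0.76
```

Emit:
jog_arm --increments '[{"tx": 0,"ty": 0,"tz": 0,"wx": 0,"wy": 0,"wz": -0.03,"gripper": 0},{"tx": 0,"ty": 0,"tz": 0,"wx": 0,"wy": 0,"wz": -0.06,"gripper": 0},{"tx": 0,"ty": 0,"tz": 0,"wx": 0,"wy": 0,"wz": -0.09,"gripper": 0},{"tx": 0,"ty": 0,"tz": 0,"wx": 0,"wy": 0,"wz": -0.1,"gripper": 0},{"tx": 0,"ty": 0,"tz": 0,"wx": 0,"wy": 0,"wz": -0.1,"gripper": 0}]'

```text
time: 6.55
position: [0.4827, 0.2444, 0.0459]
tool_rot: [-2.076, -2.356, 0.002]
ft_force: [2.8, 1.1, 2.6]
grip_width: 0.132
grip_force: 35.0
```

```bash
python3 go.py
```

```text
t 6.55 p [482.7 244.4  45.9] b 1.697 zaxis [-0.002 -0.    -1.   ] grip 0.132 F [2.8 1.1 2.6] Tq [ 0.43 -0.67 -0.08] j7 -0.67
```

Emit:
jog_arm --increments '[{"tx": 0,"ty": 0,"tz": 0,"wx": 0,"wy": 0,"wz": -0.03,"gripper": 0},{"tx": 0,"ty": 0,"tz": 0,"wx": 0,"wy": 0,"wz": -0.06,"gripper": 0},{"tx": 0,"ty": 0,"tz": 0,"wx": 0,"wy": 0,"wz": -0.09,"gripper": 0},{"tx": 0,"ty": 0,"tz": 0,"wx": 0,"wy": 0,"wz": -0.1,"gripper": 0},{"tx": 0,"ty": 0,"tz": 0,"wx": 0,"wy": 0,"wz": -0.1,"gripper": 0}]'

```text
time: 6.97
position: [0.4828, 0.2444, 0.0458]
tool_rot: [-1.956, -2.457, 0.002]
ft_force: [2.4, 2.3, 2.9]
grip_width: 0.14
grip_force: 35.0
```

```bash
python3 go.py
```

```text
t 6.97 p [482.8 244.4  45.8] b 1.797 zaxis [-0.002 -0.    -1.   ] grip 0.140 F [2.4 2.3 2.9] Tq [ 0.49 -0.74 -0.21] j7 -0.58
```

Emit:
jog_arm --increments '[{"tx": 0,"ty": 0,"tz": 0,"wx": 0,"wy": 0,"wz": 0.08,"gripper": 0},{"tx": 0,"ty": 0,"tz": 0,"wx": 0,"wy": 0,"wz": 0.16,"gripper": 0},{"tx": 0,"ty": 0,"tz": 0,"wx": 0,"wy": 0,"wz": 0.24,"gripper": 0},{"tx": 0,"ty": 0,"tz": 0,"wx": 0,"wy": 0,"wz": 0.3,"gripper": 0},{"tx": 0,"ty": 0,"tz": 0,"wx": 0,"wy": 0,"wz": 0.3,"gripper": 0}]'

```text
time: 7.38
position: [0.4826, 0.2445, 0.0458]
tool_rot: [-2.303, -2.137, 0.002]
ft_force: [3.0, 1.8, 3.5]
grip_width: 0.139
grip_force: 35.0
```

```bash
python3 go.py
```

```text
t 7.38 p [482.6 244.5  45.8] b 1.496 zaxis [-0.001 -0.001 -1.   ] grip 0.139 F [3.  1.8 3.5] Tq [ 0.47 -0.63  0.06] j7 -0.85
```

Emit:
jog_arm --increments '[{"tx": 0,"ty": 0,"tz": 0,"wx": 0,"wy": 0,"wz": 0.04,"gripper": 0},{"tx": 0,"ty": 0,"tz": 0,"wx": 0,"wy": 0,"wz": 0.07,"gripper": 0},{"tx": 0,"ty": 0,"tz": 0,"wx": 0,"wy": 0,"wz": 0.1,"gripper": 0},{"tx": 0,"ty": 0,"tz": 0,"wx": 0,"wy": 0,"wz": 0.11,"gripper": 0},{"tx": 0,"ty": 0,"tz": 0,"wx": 0,"wy": 0,"wz": 0.11,"gripper": 0}]'

```text
time: 7.8
position: [0.4825, 0.2444, 0.0458]
tool_rot: [-2.413, -2.01, 0.003]
ft_force: [2.6, 1.7, 3.9]
grip_width: 0.137
grip_force: 35.0
```

```bash
python3 go.py
```

```text
t 7.80 p [482.5 244.4  45.8] b 1.389 zaxis [-0.002 -0.001 -1.   ] grip 0.137 F [2.6 1.7 3.9] Tq [ 0.46 -0.6   0.03] j7 -0.95
```

Emit:
jog_arm --increments '[{"tx": 0,"ty": 0,"tz": 0,"wx": 0,"wy": 0,"wz": 0.04,"gripper": 0},{"tx": 0,"ty": 0,"tz": 0,"wx": 0,"wy": 0,"wz": 0.07,"gripper": 0},{"tx": 0,"ty": 0,"tz": 0,"wx": 0,"wy": 0,"wz": 0.1,"gripper": 0},{"tx": 0,"ty": 0,"tz": 0,"wx": 0,"wy": 0,"wz": 0.11,"gripper": 0},{"tx": 0,"ty": 0,"tz": 0,"wx": 0,"wy": 0,"wz": 0.11,"gripper": 0}]'

```text
time: 8.22
position: [0.4825, 0.2445, 0.0458]
tool_rot: [-2.52, -1.874, 0.003]
ft_force: [3.3, 2.1, 4.9]
grip_width: 0.133
grip_force: 35.0
```

```bash
python3 go.py
```

```text
t 8.22 p [482.5 244.5  45.8] b 1.279 zaxis [-0.002 -0.001 -1.   ] grip 0.133 F [3.3 2.1 4.9] Tq [ 0.53 -0.56  0.1 ] j7 -1.05
```

Emit:
jog_arm --increments '[{"tx": 0,"ty": 0,"tz": 0,"wx": 0,"wy": 0,"wz": 0.03,"gripper": 0},{"tx": 0,"ty": 0,"tz": 0,"wx": 0,"wy": 0,"wz": 0.06,"gripper": 0},{"tx": 0,"ty": 0,"tz": 0,"wx": 0,"wy": 0,"wz": 0.08,"gripper": 0},{"tx": 0,"ty": 0,"tz": 0,"wx": 0,"wy": 0,"wz": 0.08,"gripper": 0},{"tx": 0,"ty": 0,"tz": 0,"wx": 0,"wy": 0,"wz": 0.08,"gripper": 0}]'

```text
time: 8.63
position: [0.4825, 0.2445, 0.0458]
tool_rot: [-2.593, -1.772, 0.003]
ft_force: [1.9, 2.9, 4.7]
grip_width: 0.134
grip_force: 35.0
```

```bash
python3 go.py
```

```text
t 8.63 p [482.5 244.5  45.8] b 1.199 zaxis [-0.002 -0.001 -1.   ] grip 0.134 F [1.9 2.9 4.7] Tq [ 0.56 -0.45  0.06] j7 -1.13
```

Emit:
jog_arm --increments '[{"tx": 0,"ty": 0,"tz": 0,"wx": 0,"wy": 0,"wz": 0.04,"gripper": 0},{"tx": 0,"ty": 0,"tz": 0,"wx": 0,"wy": 0,"wz": 0.07,"gripper": 0},{"tx": 0,"ty": 0,"tz": 0,"wx": 0,"wy": 0,"wz": 0.1,"gripper": 0},{"tx": 0,"ty": 0,"tz": 0,"wx": 0,"wy": 0,"wz": 0.1,"gripper": 0},{"tx": 0,"ty": 0,"tz": 0,"wx": 0,"wy": 0,"wz": 0.1,"gripper": 0}]'

```text
time: 9.05
position: [0.4825, 0.2445, 0.0458]
tool_rot: [-2.678, -1.641, 0.003]
ft_force: [2.0, 2.4, 6.1]
grip_width: 0.134
grip_force: 35.0
```

```bash
python3 go.py
```

```text
t 9.05 p [482.5 244.5  45.8] b 1.100 zaxis [-0.002 -0.001 -1.   ] grip 0.134 F [2.  2.4 6.1] Tq [ 0.55 -0.43  0.2 ] j7 -1.22
```

Emit:
jog_arm --increments '[{"tx": 0,"ty": 0,"tz": 0,"wx": 0,"wy": 0,"wz": -0.08,"gripper": 0},{"tx": 0,"ty": 0,"tz": 0,"wx": 0,"wy": 0,"wz": -0.16,"gripper": 0},{"tx": 0,"ty": 0,"tz": 0,"wx": 0,"wy": 0,"wz": -0.24,"gripper": 0},{"tx": 0,"ty": 0,"tz": 0,"wx": 0,"wy": 0,"wz": -0.31,"gripper": 0},{"tx": 0,"ty": 0,"tz": 0,"wx": 0,"wy": 0,"wz": -0.31,"gripper": 0}]'

```text
time: 9.47
position: [0.4826, 0.2444, 0.0458]
tool_rot: [-2.39, -2.037, 0.003]
ft_force: [1.7, 2.9, 5.7]
grip_width: 0.133
grip_force: 35.0
```

```bash
python3 go.py
```

```text
t 9.47 p [482.6 244.4  45.8] b 1.412 zaxis [-0.002 -0.    -1.   ] grip 0.133 F [1.7 2.9 5.7] Tq [ 0.56 -0.49 -0.06] j7 -0.93
```

Emit:
jog_arm --increments '[{"tx": 0,"ty": 0,"tz": 0,"wx": 0,"wy": 0,"wz": -0.04,"gripper": 0},{"tx": 0,"ty": 0,"tz": 0,"wx": 0,"wy": 0,"wz": -0.08,"gripper": 0},{"tx": 0,"ty": 0,"tz": 0,"wx": 0,"wy": 0,"wz": -0.12,"gripper": 0},{"tx": 0,"ty": 0,"tz": 0,"wx": 0,"wy": 0,"wz": -0.12,"gripper": 0},{"tx": 0,"ty": 0,"tz": 0,"wx": 0,"wy": 0,"wz": -0.12,"gripper": 0}]'

```text
time: 9.88
position: [0.4827, 0.2444, 0.0458]
tool_rot: [-2.267, -2.173, 0.002]
ft_force: [1.5, 1.9, 5.4]
grip_width: 0.135
grip_force: 35.0
```

```bash
python3 go.py
```

```text
t 9.88 p [482.7 244.4  45.8] b 1.529 zaxis [-0.002 -0.    -1.   ] grip 0.135 F [1.5 1.9 5.4] Tq [ 0.59 -0.54 -0.07] j7 -0.82
```

Emit:
jog_arm --increments '[{"tx": 0,"ty": 0,"tz": 0,"wx": 0,"wy": 0,"wz": -0.04,"gripper": 0},{"tx": 0,"ty": 0,"tz": 0,"wx": 0,"wy": 0,"wz": -0.08,"gripper": 0},{"tx": 0,"ty": 0,"tz": 0,"wx": 0,"wy": 0,"wz": -0.11,"gripper": 0},{"tx": 0,"ty": 0,"tz": 0,"wx": 0,"wy": 0,"wz": -0.11,"gripper": 0},{"tx": 0,"ty": 0,"tz": 0,"wx": 0,"wy": 0,"wz": -0.11,"gripper": 0}]'

```text
time: 10.3
position: [0.4827, 0.2444, 0.0458]
tool_rot: [-2.144, -2.295, 0.002]
ft_force: [1.1, 2.6, 4.3]
grip_width: 0.136
grip_force: 35.0
```

```bash
python3 go.py
```

```text
t 10.30 p [482.7 244.4  45.8] b 1.639 zaxis [-0.002 -0.    -1.   ] grip 0.136 F [1.1 2.6 4.3] Tq [ 0.57 -0.54 -0.11] j7 -0.72
```

Emit:
jog_arm --increments '[{"tx": 0,"ty": 0,"tz": 0,"wx": 0,"wy": 0,"wz": -0.03,"gripper": 0},{"tx": 0,"ty": 0,"tz": 0,"wx": 0,"wy": 0,"wz": -0.06,"gripper": 0},{"tx": 0,"ty": 0,"tz": 0,"wx": 0,"wy": 0,"wz": -0.08,"gripper": 0},{"tx": 0,"ty": 0,"tz": 0,"wx": 0,"wy": 0,"wz": -0.08,"gripper": 0},{"tx": 0,"ty": 0,"tz": 0,"wx": 0,"wy": 0,"wz": -0.08,"gripper": 0}]'

```text
time: 10.72
position: [0.4828, 0.2444, 0.0458]
tool_rot: [-2.051, -2.378, 0.002]
ft_force: [1.3, 3.1, 4.7]
grip_width: 0.135
grip_force: 35.0
```

```bash
python3 go.py
```

```text
t 10.72 p [482.8 244.4  45.8] b 1.718 zaxis [-0.002 -0.    -1.   ] grip 0.135 F [1.3 3.1 4.7] Tq [ 0.57 -0.68 -0.04] j7 -0.65
```

Emit:
jog_arm --increments '[{"tx": 0,"ty": 0,"tz": 0,"wx": 0,"wy": 0,"wz": -0.04,"gripper": 0},{"tx": 0,"ty": 0,"tz": 0,"wx": 0,"wy": 0,"wz": -0.07,"gripper": 0},{"tx": 0,"ty": 0,"tz": 0,"wx": 0,"wy": 0,"wz": -0.1,"gripper": 0},{"tx": 0,"ty": 0,"tz": 0,"wx": 0,"wy": 0,"wz": -0.1,"gripper": 0},{"tx": 0,"ty": 0,"tz": 0,"wx": 0,"wy": 0,"wz": -0.1,"gripper": 0}]'

```text
time: 11.13
position: [0.4828, 0.2444, 0.0458]
tool_rot: [-1.93, -2.477, 0.002]
ft_force: [1.8, 3.2, 5.6]
grip_width: 0.129
grip_force: 35.0
```

```bash
python3 go.py
```

```text
t 11.13 p [482.8 244.4  45.8] b 1.818 zaxis [-0.002 -0.    -1.   ] grip 0.129 F [1.8 3.2 5.6] Tq [ 0.61 -0.67 -0.18] j7 -0.56
```

Emit:
jog_arm --increments '[{"tx": 0,"ty": 0,"tz": 0,"wx": 0,"wy": 0,"wz": -0.02,"gripper": 0},{"tx": 0,"ty": 0,"tz": 0,"wx": 0,"wy": 0,"wz": 0.08,"gripper": 0},{"tx": 0,"ty": 0,"tz": 0,"wx": 0,"wy": 0,"wz": 0.19,"gripper": 0},{"tx": 0,"ty": 0,"tz": 0,"wx": 0,"wy": 0,"wz": 0.3,"gripper": 0},{"tx": 0,"ty": 0,"tz": 0,"wx": 0,"wy": 0,"wz": 0.3,"gripper": 0}]'

```text
time: 11.55
position: [0.4826, 0.2444, 0.0458]
tool_rot: [-2.281, -2.16, 0.003]
ft_force: [1.5, 2.0, 3.8]
grip_width: 0.132
grip_force: 35.0
```

```bash
python3 go.py
```

```text
t 11.55 p [482.6 244.4  45.8] b 1.516 zaxis [-0.002 -0.001 -1.   ] grip 0.132 F [1.5 2.  3.8] Tq [ 0.64 -0.61  0.01] j7 -0.83
```

Emit:
jog_arm --increments '[{"tx": 0,"ty": 0,"tz": 0,"wx": 0,"wy": 0,"wz": 0.04,"gripper": 0},{"tx": 0,"ty": 0,"tz": 0,"wx": 0,"wy": 0,"wz": 0.08,"gripper": 0},{"tx": 0,"ty": 0,"tz": 0,"wx": 0,"wy": 0,"wz": 0.11,"gripper": 0},{"tx": 0,"ty": 0,"tz": 0,"wx": 0,"wy": 0,"wz": 0.11,"gripper": 0},{"tx": 0,"ty": 0,"tz": 0,"wx": 0,"wy": 0,"wz": 0.11,"gripper": 0}]'

```text
time: 11.97
position: [0.4826, 0.2444, 0.0458]
tool_rot: [-2.39, -2.038, 0.003]
ft_force: [2.5, 1.8, 5.7]
grip_width: 0.135
grip_force: 35.0
```

```bash
python3 go.py
```

```text
t 11.97 p [482.6 244.4  45.8] b 1.412 zaxis [-0.002 -0.001 -1.   ] grip 0.135 F [2.5 1.8 5.7] Tq [ 0.64 -0.61  0.06] j7 -0.93
```

Emit:
jog_arm --increments '[{"tx": 0,"ty": 0,"tz": 0,"wx": 0,"wy": 0,"wz": 0.04,"gripper": 0},{"tx": 0,"ty": 0,"tz": 0,"wx": 0,"wy": 0,"wz": 0.08,"gripper": 0},{"tx": 0,"ty": 0,"tz": 0,"wx": 0,"wy": 0,"wz": 0.11,"gripper": 0},{"tx": 0,"ty": 0,"tz": 0,"wx": 0,"wy": 0,"wz": 0.11,"gripper": 0},{"tx": 0,"ty": 0,"tz": 0,"wx": 0,"wy": 0,"wz": 0.11,"gripper": 0}]'

```text
time: 12.38
position: [0.4825, 0.2444, 0.0458]
tool_rot: [-2.498, -1.904, 0.003]
ft_force: [2.7, 1.6, 5.3]
grip_width: 0.134
grip_force: 35.0
```

```bash
python3 go.py
```

```text
t 12.38 p [482.5 244.4  45.8] b 1.302 zaxis [-0.002 -0.001 -1.   ] grip 0.134 F [2.7 1.6 5.3] Tq [ 0.61 -0.58  0.07] j7 -1.03
```

Emit:
jog_arm --increments '[{"tx": 0,"ty": 0,"tz": 0,"wx": 0,"wy": 0,"wz": 0.04,"gripper": 0},{"tx": 0,"ty": 0,"tz": 0,"wx": 0,"wy": 0,"wz": 0.08,"gripper": 0},{"tx": 0,"ty": 0,"tz": 0,"wx": 0,"wy": 0,"wz": 0.11,"gripper": 0},{"tx": 0,"ty": 0,"tz": 0,"wx": 0,"wy": 0,"wz": 0.11,"gripper": 0},{"tx": 0,"ty": 0,"tz": 0,"wx": 0,"wy": 0,"wz": 0.11,"gripper": 0}]'

```text
time: 12.8
position: [0.4825, 0.2444, 0.0458]
tool_rot: [-2.599, -1.764, 0.003]
ft_force: [3.0, 2.6, 5.3]
grip_width: 0.137
grip_force: 35.0
```

```bash
python3 go.py
```

```text
t 12.80 p [482.5 244.4  45.8] b 1.192 zaxis [-0.002 -0.001 -1.   ] grip 0.137 F [3.  2.6 5.3] Tq [ 0.63 -0.48  0.07] j7 -1.13
```

Emit:
jog_arm --increments '[{"tx": 0,"ty": 0,"tz": 0,"wx": 0,"wy": 0,"wz": 0.04,"gripper": 0},{"tx": 0,"ty": 0,"tz": 0,"wx": 0,"wy": 0,"wz": 0.08,"gripper": 0},{"tx": 0,"ty": 0,"tz": 0,"wx": 0,"wy": 0,"wz": 0.11,"gripper": 0},{"tx": 0,"ty": 0,"tz": 0,"wx": 0,"wy": 0,"wz": 0.11,"gripper": 0},{"tx": 0,"ty": 0,"tz": 0,"wx": 0,"wy": 0,"wz": 0.11,"gripper": 0}]'

```text
time: 13.22
position: [0.4824, 0.2445, 0.0458]
tool_rot: [-2.692, -1.618, 0.003]
ft_force: [1.9, 2.3, 5.7]
grip_width: 0.133
grip_force: 35.0
```

```bash
python3 go.py
```

```text
t 13.22 p [482.4 244.5  45.8] b 1.083 zaxis [-0.002 -0.001 -1.   ] grip 0.133 F [1.9 2.3 5.7] Tq [ 0.58 -0.49  0.12] j7 -1.23
```

Emit:
jog_arm --increments '[{"tx": 0,"ty": 0,"tz": 0,"wx": 0,"wy": 0,"wz": 0.03,"gripper": 0},{"tx": 0,"ty": 0,"tz": 0,"wx": 0,"wy": 0,"wz": 0.06,"gripper": 0},{"tx": 0,"ty": 0,"tz": 0,"wx": 0,"wy": 0,"wz": 0.08,"gripper": 0},{"tx": 0,"ty": 0,"tz": 0,"wx": 0,"wy": 0,"wz": 0.08,"gripper": 0},{"tx": 0,"ty": 0,"tz": 0,"wx": 0,"wy": 0,"wz": 0.08,"gripper": 0}]'

```text
time: 13.63
position: [0.4824, 0.2445, 0.0458]
tool_rot: [-2.755, -1.51, 0.003]
ft_force: [2.0, 2.9, 5.2]
grip_width: 0.139
grip_force: 35.0
```

```bash
python3 go.py
```

```text
t 13.63 p [482.4 244.5  45.8] b 1.003 zaxis [-0.002 -0.001 -1.   ] grip 0.139 F [2.  2.9 5.2] Tq [ 0.6  -0.5   0.19] j7 -1.31
```

Emit:
jog_arm --increments '[{"tx": 0,"ty": 0,"tz": 0,"wx": 0,"wy": 0,"wz": 0.015,"gripper": 0},{"tx": 0,"ty": 0,"tz": 0,"wx": 0,"wy": 0,"wz": -0.08,"gripper": 0},{"tx": 0,"ty": 0,"tz": 0,"wx": 0,"wy": 0,"wz": -0.19,"gripper": 0},{"tx": 0,"ty": 0,"tz": 0,"wx": 0,"wy": 0,"wz": -0.31,"gripper": 0},{"tx": 0,"ty": 0,"tz": 0,"wx": 0,"wy": 0,"wz": -0.31,"gripper": 0}]'

```text
time: 14.05
position: [0.4825, 0.2444, 0.0458]
tool_rot: [-2.484, -1.922, 0.003]
ft_force: [2.4, 3.1, 5.7]
grip_width: 0.133
grip_force: 35.0
```

```bash
python3 go.py
```

```text
t 14.05 p [482.5 244.4  45.8] b 1.317 zaxis [-0.002 -0.    -1.   ] grip 0.133 F [2.4 3.1 5.7] Tq [ 0.59 -0.52 -0.04] j7 -1.02
```

Emit:
jog_arm --increments '[{"tx": 0,"ty": 0,"tz": 0,"wx": 0,"wy": 0,"wz": -0.05,"gripper": 0},{"tx": 0,"ty": 0,"tz": 0,"wx": 0,"wy": 0,"wz": -0.1,"gripper": 0},{"tx": 0,"ty": 0,"tz": 0,"wx": 0,"wy": 0,"wz": -0.13,"gripper": 0},{"tx": 0,"ty": 0,"tz": 0,"wx": 0,"wy": 0,"wz": -0.13,"gripper": 0},{"tx": 0,"ty": 0,"tz": 0,"wx": 0,"wy": 0,"wz": -0.13,"gripper": 0}]'

```text
time: 14.47
position: [0.4826, 0.2444, 0.0458]
tool_rot: [-2.359, -2.073, 0.003]
ft_force: [1.6, 2.6, 6.0]
grip_width: 0.131
grip_force: 35.0
```

```bash
python3 go.py
```

```text
t 14.47 p [482.6 244.4  45.8] b 1.442 zaxis [-0.002 -0.    -1.   ] grip 0.131 F [1.6 2.6 6. ] Tq [ 0.69 -0.53 -0.09] j7 -0.90
```

Emit:
jog_arm --increments '[{"tx": 0,"ty": 0,"tz": 0,"wx": 0,"wy": 0,"wz": -0.04,"gripper": 0},{"tx": 0,"ty": 0,"tz": 0,"wx": 0,"wy": 0,"wz": -0.08,"gripper": 0},{"tx": 0,"ty": 0,"tz": 0,"wx": 0,"wy": 0,"wz": -0.11,"gripper": 0},{"tx": 0,"ty": 0,"tz": 0,"wx": 0,"wy": 0,"wz": -0.11,"gripper": 0},{"tx": 0,"ty": 0,"tz": 0,"wx": 0,"wy": 0,"wz": -0.11,"gripper": 0}]'

```text
time: 14.88
position: [0.4826, 0.2444, 0.0458]
tool_rot: [-2.241, -2.2, 0.003]
ft_force: [3.6, 3.5, 5.1]
grip_width: 0.134
grip_force: 35.0
```

```bash
python3 go.py
```

```text
t 14.88 p [482.6 244.4  45.8] b 1.552 zaxis [-0.002 -0.    -1.   ] grip 0.134 F [3.6 3.5 5.1] Tq [ 0.6  -0.72 -0.07] j7 -0.80
```

Emit:
jog_arm --increments '[{"tx": 0,"ty": 0,"tz": 0,"wx": 0,"wy": 0,"wz": -0.04,"gripper": 0},{"tx": 0,"ty": 0,"tz": 0,"wx": 0,"wy": 0,"wz": -0.08,"gripper": 0},{"tx": 0,"ty": 0,"tz": 0,"wx": 0,"wy": 0,"wz": -0.12,"gripper": 0},{"tx": 0,"ty": 0,"tz": 0,"wx": 0,"wy": 0,"wz": -0.12,"gripper": 0},{"tx": 0,"ty": 0,"tz": 0,"wx": 0,"wy": 0,"wz": -0.12,"gripper": 0}]'

```text
time: 15.3
position: [0.4827, 0.2444, 0.0458]
tool_rot: [-2.106, -2.33, 0.002]
ft_force: [2.1, 2.8, 4.0]
grip_width: 0.134
grip_force: 35.0
```

```bash
python3 go.py
```

```text
t 15.30 p [482.7 244.4  45.8] b 1.672 zaxis [-0.002 -0.    -1.   ] grip 0.134 F [2.1 2.8 4. ] Tq [ 0.63 -0.69 -0.08] j7 -0.69
```

Emit:
jog_arm --increments '[{"tx": 0,"ty": 0,"tz": 0,"wx": 0,"wy": 0,"wz": -0.04,"gripper": 0},{"tx": 0,"ty": 0,"tz": 0,"wx": 0,"wy": 0,"wz": -0.08,"gripper": 0},{"tx": 0,"ty": 0,"tz": 0,"wx": 0,"wy": 0,"wz": -0.11,"gripper": 0},{"tx": 0,"ty": 0,"tz": 0,"wx": 0,"wy": 0,"wz": -0.11,"gripper": 0},{"tx": 0,"ty": 0,"tz": 0,"wx": 0,"wy": 0,"wz": -0.11,"gripper": 0}]'

```text
time: 15.72
position: [0.4827, 0.2444, 0.0458]
tool_rot: [-1.974, -2.443, 0.002]
ft_force: [3.0, 3.9, 5.0]
grip_width: 0.137
grip_force: 35.0
```

```bash
python3 go.py
```

```text
t 15.72 p [482.7 244.4  45.8] b 1.782 zaxis [-0.002 -0.    -1.   ] grip 0.137 F [3.  3.9 5. ] Tq [ 0.59 -0.72  0.  ] j7 -0.59
```

Emit:
jog_arm --increments '[{"tx": 0,"ty": 0,"tz": 0,"wx": 0,"wy": 0,"wz": -0.04,"gripper": 0},{"tx": 0,"ty": 0,"tz": 0,"wx": 0,"wy": 0,"wz": -0.07,"gripper": 0},{"tx": 0,"ty": 0,"tz": 0,"wx": 0,"wy": 0,"wz": -0.1,"gripper": 0},{"tx": 0,"ty": 0,"tz": 0,"wx": 0,"wy": 0,"wz": -0.1,"gripper": 0},{"tx": 0,"ty": 0,"tz": 0,"wx": 0,"wy": 0,"wz": -0.1,"gripper": 0}]'

```text
time: 16.13
position: [0.4828, 0.2444, 0.0458]
tool_rot: [-1.85, -2.538, 0.002]
ft_force: [3.3, 3.2, 4.6]
grip_width: 0.136
grip_force: 35.0
```

```bash
python3 go.py
```

```text
t 16.13 p [482.8 244.4  45.8] b 1.882 zaxis [-0.001 -0.    -1.   ] grip 0.136 F [3.3 3.2 4.6] Tq [ 0.67 -0.74 -0.1 ] j7 -0.50
```

Emit:
jog_arm --increments '[{"tx": 0,"ty": 0,"tz": 0,"wx": 0,"wy": 0,"wz": -0.03,"gripper": 0},{"tx": 0,"ty": 0,"tz": 0,"wx": 0,"wy": 0,"wz": -0.06,"gripper": 0},{"tx": 0,"ty": 0,"tz": 0,"wx": 0,"wy": 0,"wz": -0.09,"gripper": 0},{"tx": 0,"ty": 0,"tz": 0,"wx": 0,"wy": 0,"wz": -0.09,"gripper": 0},{"tx": 0,"ty": 0,"tz": 0,"wx": 0,"wy": 0,"wz": -0.09,"gripper": 0}]'

```text
time: 16.55
position: [0.4829, 0.2444, 0.0458]
tool_rot: [-1.734, -2.618, 0.002]
ft_force: [2.2, 2.2, 4.8]
grip_width: 0.135
grip_force: 35.0
```

```bash
python3 go.py
```

```text
t 16.55 p [482.9 244.4  45.8] b 1.972 zaxis [-0.001 -0.    -1.   ] grip 0.135 F [2.2 2.2 4.8] Tq [ 0.65 -0.81 -0.08] j7 -0.42
```

Emit:
jog_arm --increments '[{"tx": 0,"ty": 0,"tz": 0,"wx": 0,"wy": 0,"wz": -0.04,"gripper": 0},{"tx": 0,"ty": 0,"tz": 0,"wx": 0,"wy": 0,"wz": -0.08,"gripper": 0},{"tx": 0,"ty": 0,"tz": 0,"wx": 0,"wy": 0,"wz": -0.12,"gripper": 0},{"tx": 0,"ty": 0,"tz": 0,"wx": 0,"wy": 0,"wz": -0.12,"gripper": 0},{"tx": 0,"ty": 0,"tz": 0,"wx": 0,"wy": 0,"wz": -0.12,"gripper": 0}]'

```text
time: 16.97
position: [0.4829, 0.2445, 0.0458]
tool_rot: [-1.576, -2.716, 0.001]
ft_force: [3.5, 2.7, 4.9]
grip_width: 0.135
grip_force: 35.0
```

```bash
python3 go.py
```

```text
t 16.97 p [482.9 244.5  45.8] b 2.090 zaxis [-0.001 -0.    -1.   ] grip 0.135 F [3.5 2.7 4.9] Tq [ 0.72 -0.89 -0.03] j7 -0.31
```

It broke free, so I swing on to about 1.35 rad.

Emit:
jog_arm --increments '[{"tx": 0,"ty": 0,"tz": 0,"wx": 0,"wy": 0,"wz": -0.08,"gripper": 0},{"tx": 0,"ty": 0,"tz": 0,"wx": 0,"wy": 0,"wz": -0.16,"gripper": 0},{"tx": 0,"ty": 0,"tz": 0,"wx": 0,"wy": 0,"wz": -0.24,"gripper": 0},{"tx": 0,"ty": 0,"tz": 0,"wx": 0,"wy": 0,"wz": -0.32,"gripper": 0},{"tx": 0,"ty": 0,"tz": 0,"wx": 0,"wy": 0,"wz": -0.39,"gripper": 0}]'

```text
time: 17.38
position: [0.4831, 0.2446, 0.0458]
tool_rot: [-1.015, -2.972, 0.0]
ft_force: [3.3, 2.7, 3.2]
grip_width: 0.135
grip_force: 35.0
```

Emit:
jog_arm --increments '[{"tx": 0,"ty": 0,"tz": 0,"wx": 0,"wy": 0,"wz": -0.08,"gripper": 0},{"tx": 0,"ty": 0,"tz": 0,"wx": 0,"wy": 0,"wz": -0.16,"gripper": 0},{"tx": 0,"ty": 0,"tz": 0,"wx": 0,"wy": 0,"wz": -0.24,"gripper": 0},{"tx": 0,"ty": 0,"tz": 0,"wx": 0,"wy": 0,"wz": -0.32,"gripper": 0},{"tx": 0,"ty": 0,"tz": 0,"wx": 0,"wy": 0,"wz": -0.38,"gripper": 0}]'

```text
time: 17.8
position: [0.4831, 0.2448, 0.0458]
tool_rot: [-0.435, -3.111, -0.001]
ft_force: [3.9, 3.8, 3.8]
grip_width: 0.133
grip_force: 35.0
```

```bash
python3 go.py
```

```text
t 17.80 p [483.1 244.8  45.8] b 2.864 zaxis [-0.001  0.    -1.   ] grip 0.133 F [3.9 3.8 3.8] Tq [ 0.96 -1.18 -0.06] j7 0.38
```

Emit:
jog_arm --increments '[{"tx": 0,"ty": 0,"tz": 0,"wx": 0,"wy": 0,"wz": 0.05,"gripper": 0.2},{"tx": 0,"ty": 0,"tz": 0,"wx": 0,"wy": 0,"wz": 0.05,"gripper": 0.4},{"tx": 0,"ty": 0,"tz": 0,"wx": 0,"wy": 0,"wz": 0.05,"gripper": 0.45},{"tx": 0,"ty": 0,"tz": 0,"wx": 0,"wy": 0,"wz": 0.05,"gripper": 0.45},{"tx": 0,"ty": 0,"tz": 0,"wx": 0,"wy": 0,"wz": 0.05,"gripper": 0.45}]'

```text
time: 18.22
position: [0.4814, 0.2432, 0.0448]
tool_rot: [-0.52, -3.094, 0.005]
ft_force: [0.1, -0.2, 1.1]
grip_width: 0.401
grip_force: 0.0
```

Emit:
jog_arm --increments '[{"tx": 0,"ty": 0,"tz": -15,"wx": 0,"wy": 0,"wz": 0,"gripper": 0.45},{"tx": 0,"ty": 0,"tz": -35,"wx": 0,"wy": 0,"wz": 0,"gripper": 0.45},{"tx": 0,"ty": 0,"tz": -60,"wx": 0,"wy": 0,"wz": 0.1,"gripper": 0.45},{"tx": 0,"ty": 0,"tz": -90,"wx": 0,"wy": 0,"wz": 0.22,"gripper": 0.45},{"tx": 0,"ty": 0,"tz": -120,"wx": 0,"wy": 0,"wz": 0.34,"gripper": 0.57}]'

```text
time: 18.63
position: [0.4819, 0.2444, 0.1674]
tool_rot: [-1.044, -2.96, 0.003]
ft_force: [0.3, -0.7, 0.1]
grip_width: 0.477
grip_force: 0.0
```

Emit:
jog_arm --increments '[{"tx": 0,"ty": 0,"tz": 0,"wx": 0,"wy": 0,"wz": 0.12,"gripper": 0.57},{"tx": 0,"ty": 0,"tz": 0,"wx": 0,"wy": 0,"wz": 0.24,"gripper": 0.57},{"tx": 0,"ty": 0,"tz": 0,"wx": 0,"wy": 0,"wz": 0.36,"gripper": 0.57},{"tx": 0,"ty": 0,"tz": 0,"wx": 0,"wy": 0,"wz": 0.48,"gripper": 0.57},{"tx": 0,"ty": 0,"tz": 0,"wx": 0,"wy": 0,"wz": 0.6,"gripper": 0.57}]'

```text
time: 19.05
position: [0.4824, 0.2445, 0.1667]
tool_rot: [-1.874, -2.521, 0.003]
ft_force: [-0.9, 1.2, -0.7]
grip_width: 0.569
grip_force: 0.0
```

```bash
python3 go.py 474.3 162 120 1.471
python3 - <<'E'
from h import *
im=vision.get_image("scene"); a=im["color"][150:260,300:420]
cv2.imwrite("pics/c5.png",cv2.resize(a,None,fx=5,fy=5,interpolation=cv2.INTER_CUBIC))
E
```

```text
t 19.05 p [482.4 244.5 166.7] b 1.863 zaxis [-0.002 -0.001 -1.   ] grip 0.569 F [-0.9  1.2 -0.7] Tq [ 0.01 -0.15  0.  ] j7 -0.42
txyz [-76.6 -31.4  46.8] rot [-0.002  0.001  0.392]
```

View pics/c5.png

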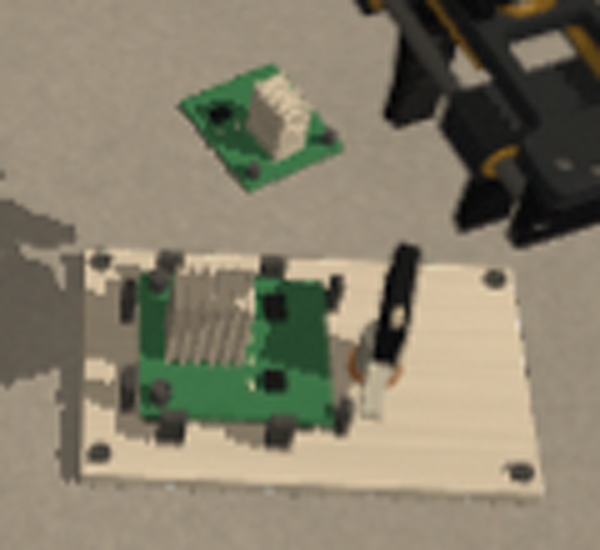

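The tongue (372,390) is now clear of the board and the knob is intact, aligned with the tongue. Next I go over the heat sink.

Emit:
jog_arm --increments '[{"tx": -76.6,"ty": -31.4,"tz": 0,"wx": 0,"wy": 0,"wz": 0.12,"gripper": 0.57},{"tx": -76.6,"ty": -31.4,"tz": 15,"wx": 0,"wy": 0,"wz": 0.24,"gripper": 0.57},{"tx": -76.6,"ty": -31.4,"tz": 35,"wx": 0,"wy": 0,"wz": 0.36,"gripper": 0.57},{"tx": -76.6,"ty": -31.4,"tz": 47,"wx": -0.002,"wy": 0.001,"wz": 0.392,"gripper": 0.57},{"tx": -76.6,"ty": -31.4,"tz": 47,"wx": -0.002,"wy": 0.001,"wz": 0.392,"gripper": 0.57}]'

```text
time: 19.52
position: [0.4732, 0.1601, 0.1171]
tool_rot: [-2.323, -2.112, 0.006]
ft_force: [-0.9, 1.4, -0.3]
grip_width: 0.572
grip_force: 0.0
```

Emit:
jog_arm --increments '[{"tx": 0,"ty": 0,"tz": 0,"wx": 0,"wy": 0,"wz": 0,"gripper": 0.57},{"tx": 0,"ty": 0,"tz": 0,"wx": 0,"wy": 0,"wz": 0,"gripper": 0.57},{"tx": 0,"ty": 0,"tz": 0,"wx": 0,"wy": 0,"wz": 0,"gripper": 0.57},{"tx": 0,"ty": 0,"tz": 0,"wx": 0,"wy": 0,"wz": 0,"gripper": 0.57},{"tx": 0,"ty": 0,"tz": 0,"wx": 0,"wy": 0,"wz": 0,"gripper": 0.57}]'

```text
time: 19.93
position: [0.4754, 0.1624, 0.1194]
tool_rot: [-2.323, -2.115, -0.001]
ft_force: [0.1, -0.4, -0.8]
grip_width: 0.57
grip_force: 0.0
```

```bash
python3 go.py 474.3 162 34 1.471
python3 - <<'E'
from h import *
im=vision.get_image("scene"); a=im["color"][150:260,300:420]
cv2.imwrite("pics/c6.png",cv2.resize(a,None,fx=5,fy=5,interpolation=cv2.INTER_CUBIC))
E
```

```text
t 19.93 p [475.4 162.4 119.4] b 1.477 zaxis [ 0.001  0.001 -1.   ] grip 0.570 F [ 0.1 -0.4 -0.8] Tq [-0.01 -0.06  0.08] j7 -0.61
txyz [-0.6 -1.1 85.4] rot [ 0.001 -0.001  0.006]
```

View pics/c6.png

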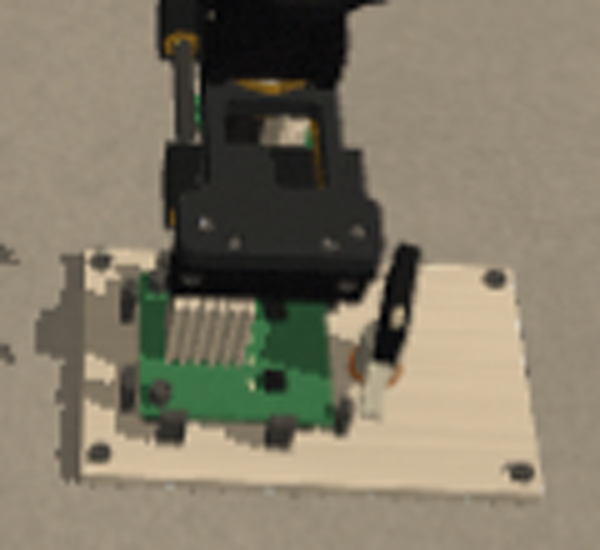

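Gripper is centred over the sink and the sink top shows at (205,320); descending.

Emit:
jog_arm --increments '[{"tx": -0.6,"ty": -1.1,"tz": 25,"wx": 0,"wy": 0,"wz": 0.006,"gripper": 0.57},{"tx": -0.6,"ty": -1.1,"tz": 48,"wx": 0,"wy": 0,"wz": 0.006,"gripper": 0.57},{"tx": -0.6,"ty": -1.1,"tz": 66,"wx": 0,"wy": 0,"wz": 0.006,"gripper": 0.57},{"tx": -0.6,"ty": -1.1,"tz": 78,"wx": 0,"wy": 0,"wz": 0.006,"gripper": 0.57},{"tx": -0.6,"ty": -1.1,"tz": 85,"wx": 0,"wy": 0,"wz": 0.006,"gripper": 0.57}]'

```text
time: 20.4
position: [0.473, 0.1613, 0.0324]
tool_rot: [-2.329, -2.106, 0.002]
ft_force: [0.9, 0.1, -0.1]
grip_width: 0.566
grip_force: 0.0
```

Emit:
jog_arm --increments '[{"tx": 0,"ty": 0,"tz": 0,"wx": 0,"wy": 0,"wz": 0,"gripper": 0.45},{"tx": 0,"ty": 0,"tz": 0,"wx": 0,"wy": 0,"wz": 0,"gripper": 0.38},{"tx": 0,"ty": 0,"tz": 0,"wx": 0,"wy": 0,"wz": 0,"gripper": 0.34},{"tx": 0,"ty": 0,"tz": 0,"wx": 0,"wy": 0,"wz": 0,"gripper": 0.3},{"tx": 0,"ty": 0,"tz": 0,"wx": 0,"wy": 0,"wz": 0,"gripper": 0.25}]' --grip_force 6

```text
time: 20.82
position: [0.4746, 0.1615, 0.0346]
tool_rot: [2.33, 2.106, 0.002]
ft_force: [-0.3, 0.8, 0.7]
grip_width: 0.303
grip_force: 0.0
```

```bash
python3 go.py
```

```text
t 20.82 p [474.6 161.5  34.6] b 1.470 zaxis [ 0.001  0.    -1.   ] grip 0.303 F [-0.3  0.8  0.7] Tq [-0.02 -0.04  0.  ] j7 -0.73
```

Emit:
jog_arm --increments '[{"tx": 0,"ty": 0,"tz": 0,"wx": 0,"wy": 0,"wz": 0,"gripper": 0},{"tx": 0,"ty": 0,"tz": 0,"wx": 0,"wy": 0,"wz": 0,"gripper": 0},{"tx": 0,"ty": 0,"tz": 0,"wx": 0,"wy": 0,"wz": 0,"gripper": 0},{"tx": 0,"ty": 0,"tz": 0,"wx": 0,"wy": 0,"wz": 0,"gripper": 0},{"tx": 0,"ty": 0,"tz": 0,"wx": 0,"wy": 0,"wz": 0,"gripper": 0}]' --grip_force 20

```text
time: 21.23
position: [0.4743, 0.1614, 0.0344]
tool_rot: [2.331, 2.106, 0.001]
ft_force: [-0.7, -0.5, 5.8]
grip_width: 0.274
grip_force: 20.0
```

```bash
python3 go.py
```

```text
t 21.23 p [474.3 161.4  34.4] b 1.470 zaxis [ 0.001  0.    -1.   ] grip 0.274 F [-0.7 -0.5  5.8] Tq [-0.08  0.23 -0.02] j7 -0.73
```

Emit:
jog_arm --increments '[{"tx": 0,"ty": 0,"tz": -4,"wx": 0,"wy": 0,"wz": 0,"gripper": 0},{"tx": 0,"ty": 0,"tz": -10,"wx": 0,"wy": 0,"wz": 0,"gripper": 0},{"tx": 0,"ty": 0,"tz": -18,"wx": 0,"wy": 0,"wz": 0,"gripper": 0},{"tx": 0,"ty": 0,"tz": -28,"wx": 0,"wy": 0,"wz": 0,"gripper": 0},{"tx": 0,"ty": 0,"tz": -40,"wx": 0,"wy": 0,"wz": 0,"gripper": 0}]' --grip_force 25

```text
time: 21.65
position: [0.4735, 0.1614, 0.0745]
tool_rot: [-2.33, -2.106, 0.001]
ft_force: [-0.3, -0.1, -0.6]
grip_width: 0.275
grip_force: 25.0
```

Emit:
jog_arm --increments '[{"tx": 0,"ty": 0,"tz": -20,"wx": 0,"wy": 0,"wz": 0,"gripper": 0},{"tx": 0,"ty": 0,"tz": -40,"wx": 0,"wy": 0,"wz": 0,"gripper": 0},{"tx": 0,"ty": 0,"tz": -60,"wx": 0,"wy": 0,"wz": 0,"gripper": 0},{"tx": 0,"ty": 0,"tz": -75,"wx": 0,"wy": 0,"wz": 0,"gripper": 0},{"tx": 0,"ty": 0,"tz": -80,"wx": 0,"wy": 0,"wz": 0,"gripper": 0}]'

```text
time: 22.07
position: [0.4755, 0.1621, 0.1571]
tool_rot: [2.328, 2.105, 0.006]
ft_force: [0.4, 1.0, -1.1]
grip_width: 0.275
grip_force: 25.0
```

```bash
python3 go.py 455.5 -267 155 1.47
python3 - <<'E'
from h import *
im=vision.get_image("scene"); a=im["color"][110:260,280:420]
cv2.imwrite("pics/c7.png",cv2.resize(a,None,fx=4,fy=4,interpolation=cv2.INTER_CUBIC))
E
```

```text
t 22.07 p [475.5 162.1 157.1] b 1.470 zaxis [ 0.005  0.001 -1.   ] grip 0.275 F [ 0.4  1.  -1.1] Tq [ 0.01 -0.12 -0.  ] j7 -0.58
txyz [-429.    23.3    1.8] rot [ 0.005 -0.001  0.   ]
```

View pics/c7.png

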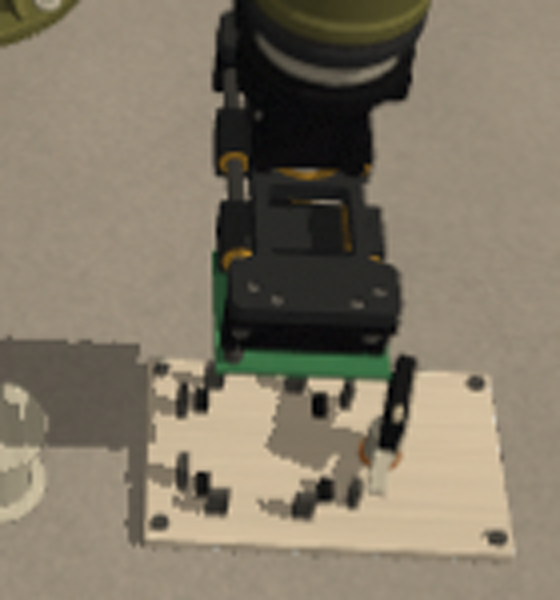

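The board is held level and the holder is empty. Carrying it to the mat.

Emit:
jog_arm --increments '[{"tx": -22,"ty": 1.2,"tz": 0,"wx": 0.005,"wy": 0,"wz": 0,"gripper": 0},{"tx": -52,"ty": 3,"tz": 0,"wx": 0.005,"wy": 0,"wz": 0,"gripper": 0},{"tx": -84,"ty": 4.6,"tz": 0,"wx": 0.005,"wy": 0,"wz": 0,"gripper": 0},{"tx": -116,"ty": 6.3,"tz": 0,"wx": 0.005,"wy": 0,"wz": 0,"gripper": 0},{"tx": -148,"ty": 8,"tz": 0,"wx": 0.005,"wy": 0,"wz": 0,"gripper": 0}]'

```text
time: 22.53
position: [0.466, 0.0119, 0.1531]
tool_rot: [-2.327, -2.104, 0.006]
ft_force: [1.3, -0.4, -1.0]
grip_width: 0.275
grip_force: 25.0
```

Emit:
jog_arm --increments '[{"tx": -31,"ty": 1.7,"tz": 0,"wx": 0,"wy": 0,"wz": 0,"gripper": 0},{"tx": -62,"ty": 3.4,"tz": 0,"wx": 0,"wy": 0,"wz": 0,"gripper": 0},{"tx": -93,"ty": 5,"tz": 0,"wx": 0,"wy": 0,"wz": 0,"gripper": 0},{"tx": -124,"ty": 6.7,"tz": 0,"wx": 0,"wy": 0,"wz": 0,"gripper": 0},{"tx": -155,"ty": 8.4,"tz": 0,"wx": 0,"wy": 0,"wz": 0,"gripper": 0}]'

```text
time: 22.95
position: [0.4587, -0.1431, 0.153]
tool_rot: [-2.327, -2.103, 0.006]
ft_force: [0.5, 1.0, -1.8]
grip_width: 0.271
grip_force: 25.0
```

Emit:
jog_arm --increments '[{"tx": -31,"ty": 1.7,"tz": 0,"wx": 0,"wy": 0,"wz": 0,"gripper": 0},{"tx": -60,"ty": 3.3,"tz": 0,"wx": 0,"wy": 0,"wz": 0,"gripper": 0},{"tx": -85,"ty": 4.6,"tz": 0,"wx": 0,"wy": 0,"wz": 0,"gripper": 0},{"tx": -105,"ty": 5.7,"tz": 0,"wx": 0,"wy": 0,"wz": 0,"gripper": 0},{"tx": -120,"ty": 6.5,"tz": 0,"wx": 0,"wy": 0,"wz": 0,"gripper": 0}]'

```text
time: 23.37
position: [0.4529, -0.2639, 0.1526]
tool_rot: [-2.329, -2.1, 0.006]
ft_force: [-0.8, 1.0, -1.6]
grip_width: 0.274
grip_force: 25.0
```

```bash
python3 go.py 455.5 -267 45 1.47
```

```text
t 23.37 p [ 452.9 -263.9  152.6] b 1.468 zaxis [-0.007  0.002 -1.   ] grip 0.274 F [-0.8  1.  -1.6] Tq [-0.04 -0.02  0.02] j7 0.30
txyz [ -2.9   3.6 107.5] rot [-0.007 -0.001 -0.002]
```

Emit:
jog_arm --increments '[{"tx": -2.9,"ty": 2,"tz": 20,"wx": -0.003,"wy": 0,"wz": 0,"gripper": 0},{"tx": -2.9,"ty": 2,"tz": 50,"wx": -0.003,"wy": 0,"wz": 0,"gripper": 0},{"tx": -2.9,"ty": 2,"tz": 80,"wx": -0.003,"wy": 0,"wz": 0,"gripper": 0},{"tx": -2.9,"ty": 2,"tz": 102,"wx": -0.003,"wy": 0,"wz": 0,"gripper": 0},{"tx": -2.9,"ty": 2,"tz": 115,"wx": -0.003,"wy": 0,"wz": 0,"gripper": 0}]'

```text
time: 23.78
position: [0.4532, -0.2632, 0.0353]
tool_rot: [-2.325, -2.103, 0.003]
ft_force: [-0.9, -0.1, -1.3]
grip_width: 0.272
grip_force: 25.0
```

Emit:
jog_arm --increments '[{"tx": 0,"ty": 0,"tz": 4,"wx": 0,"wy": 0,"wz": 0,"gripper": 0},{"tx": 0,"ty": 0,"tz": 5,"wx": 0,"wy": 0,"wz": 0,"gripper": 0},{"tx": 0,"ty": 0,"tz": 5,"wx": 0,"wy": 0,"wz": 0,"gripper": 0},{"tx": 0,"ty": 0,"tz": 5,"wx": 0,"wy": 0,"wz": 0,"gripper": 0},{"tx": 0,"ty": 0,"tz": 5,"wx": 0,"wy": 0,"wz": 0,"gripper": 0}]'

```text
time: 24.2
position: [0.4561, -0.2654, 0.0349]
tool_rot: [2.33, 2.106, -0.001]
ft_force: [-0.4, 0.4, -0.6]
grip_width: 0.274
grip_force: 25.0
```

```bash
python3 go.py 455.5 -267 18.9 1.47
```

```text
t 24.20 p [ 456.1 -265.4   34.9] b 1.470 zaxis [-0.    -0.001 -1.   ] grip 0.274 F [-0.4  0.4 -0.6] Tq [-0.03 -0.13  0.  ] j7 0.21
txyz [-1.6 -0.5 16. ] rot [-0.     0.001 -0.   ]
```

Slow final descent, stopping just at contact.

Emit:
jog_arm --increments '[{"tx": 0,"ty": 0,"tz": 4,"wx": 0,"wy": 0,"wz": 0,"gripper": 0},{"tx": 0,"ty": 0,"tz": 8,"wx": 0,"wy": 0,"wz": 0,"gripper": 0},{"tx": 0,"ty": 0,"tz": 11,"wx": 0,"wy": 0,"wz": 0,"gripper": 0},{"tx": 0,"ty": 0,"tz": 13,"wx": 0,"wy": 0,"wz": 0,"gripper": 0},{"tx": 0,"ty": 0,"tz": 14,"wx": 0,"wy": 0,"wz": 0,"gripper": 0}]'

```text
time: 24.62
position: [0.4547, -0.2646, 0.0189]
tool_rot: [-2.329, -2.105, 0.002]
ft_force: [-0.6, -0.8, -1.3]
grip_width: 0.277
grip_force: 25.0
```

Emit:
jog_arm --increments '[{"tx": 0,"ty": 0,"tz": 0.5,"wx": 0,"wy": 0,"wz": 0,"gripper": 0},{"tx": 0,"ty": 0,"tz": 1,"wx": 0,"wy": 0,"wz": 0,"gripper": 0},{"tx": 0,"ty": 0,"tz": 1.5,"wx": 0,"wy": 0,"wz": 0,"gripper": 0},{"tx": 0,"ty": 0,"tz": 2,"wx": 0,"wy": 0,"wz": 0,"gripper": 0},{"tx": 0,"ty": 0,"tz": 2,"wx": 0,"wy": 0,"wz": 0,"gripper": 0}]'

```text
time: 25.03
position: [0.4549, -0.2647, 0.0185]
tool_rot: [-2.329, -2.105, 0.003]
ft_force: [-4.0, 1.7, 8.3]
grip_width: 0.273
grip_force: 25.1
```

```bash
python3 go.py
```

```text
t 25.03 p [ 454.9 -264.7   18.5] b 1.470 zaxis [-0.003  0.    -1.   ] grip 0.273 F [-4.   1.7  8.3] Tq [ 0.39  0.57 -0.01] j7 0.20
```

Contact made (8 N). Release slowly, then lift away.

Emit:
jog_arm --increments '[{"tx": 0,"ty": 0,"tz": -0.7,"wx": 0,"wy": 0,"wz": 0,"gripper": 0.28},{"tx": 0,"ty": 0,"tz": -0.7,"wx": 0,"wy": 0,"wz": 0,"gripper": 0.32},{"tx": 0,"ty": 0,"tz": -0.7,"wx": 0,"wy": 0,"wz": 0,"gripper": 0.4},{"tx": 0,"ty": 0,"tz": -0.7,"wx": 0,"wy": 0,"wz": 0,"gripper": 0.5},{"tx": 0,"ty": 0,"tz": -0.7,"wx": 0,"wy": 0,"wz": 0,"gripper": 0.57}]'

```text
time: 25.45
position: [0.4552, -0.2648, 0.0182]
tool_rot: [-2.329, -2.105, 0.002]
ft_force: [1.5, -0.2, 0.4]
grip_width: 0.467
grip_force: 0.0
```

Emit:
jog_arm --increments '[{"tx": 0,"ty": 0,"tz": -2,"wx": 0,"wy": 0,"wz": 0,"gripper": 0.57},{"tx": 0,"ty": 0,"tz": -15,"wx": 0,"wy": 0,"wz": 0,"gripper": 0.57},{"tx": 0,"ty": 0,"tz": -40,"wx": 0,"wy": 0,"wz": 0,"gripper": 0.57},{"tx": 0,"ty": 0,"tz": -75,"wx": 0,"wy": 0,"wz": 0,"gripper": 0.57},{"tx": 0,"ty": 0,"tz": -110,"wx": 0,"wy": 0,"wz": 0,"gripper": 0.57}]'

```text
time: 25.87
position: [0.4549, -0.2642, 0.1297]
tool_rot: [-2.328, -2.105, 0.002]
ft_force: [1.2, -0.5, -0.5]
grip_width: 0.57
grip_force: 0.0
```

Emit:
jog_arm --increments '[{"tx": 35,"ty": 0,"tz": -20,"wx": 0,"wy": 0,"wz": 0,"gripper": 0.57},{"tx": 70,"ty": 0,"tz": -40,"wx": 0,"wy": 0,"wz": 0,"gripper": 0.57},{"tx": 105,"ty": 0,"tz": -50,"wx": 0,"wy": 0,"wz": 0,"gripper": 0.57},{"tx": 140,"ty": 0,"tz": -50,"wx": 0,"wy": 0,"wz": 0,"gripper": 0.57},{"tx": 160,"ty": 0,"tz": -50,"wx": 0,"wy": 0,"wz": 0,"gripper": 0.57}]'

```text
time: 26.28
position: [0.4727, -0.1012, 0.1806]
tool_rot: [2.325, 2.111, 0.001]
ft_force: [0.4, 0.9, -0.5]
grip_width: 0.57
grip_force: 0.0
```

```bash
python3 go.py
python3 - <<'E'
from h import *
im=vision.get_image("scene"); cv2.imwrite("pics/end.png",im["color"])
E
```

```text
t 26.28 p [ 472.7 -101.2  180.6] b 1.474 zaxis [ 0.001 -0.    -1.   ] grip 0.570 F [ 0.4  0.9 -0.5] Tq [ 0.03 -0.1   0.01] j7 0.05
```

View pics/end.png

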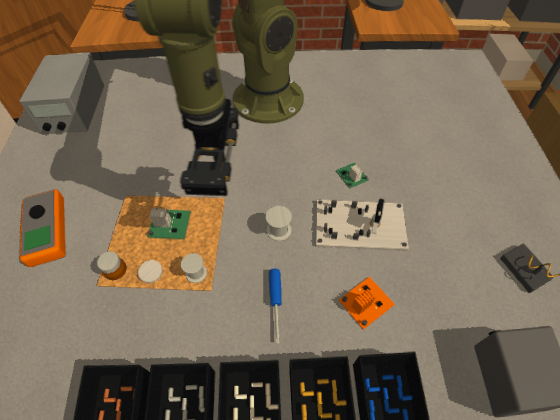

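The board lies flat on the free part of the mat at (170,223), clear of the spool, lid and jar. The clamp is open at (378,215) and nothing else has moved, so I hand the job in.

```bash
python3 -c "
from bench import ctrl
print(ctrl.close_job())"
```

```text
the job is handed in; nothing more can be done
None
```

The clamp was rocked free and swung off the board, the board now lies flat on the free part of the cork mat with the gripper clear, and the job was handed in after about 26 s of robot time.

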